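# Drive the gib key into the pulley's keyway

## Robot

A 6-joint arm with a two-finger parallel gripper is mounted at the origin on a cart in front of the work surface, level with it; the furniture and walls round the work are solid. World frame = base frame: x ahead of the robot, y to its left, z up, the work surface at z = 0. Lengths are in m, angles in rad, forces in N, time in s.
With the tool pointing down it reaches from about 0.35 to 0.975 m from the base axis. Payload 4.9 kg.
Tool frame: the origin (TCP) lies at the very end of the fingers, on their centre line; the grasp point (between the pads) lies 19 mm behind it; x points along the fingers, z is the direction in which the jaws open and shut, and the axes are right-handed (so a half turn about x gives the same grasp; the last joint's range is limited). The gripper opens to 85 mm and grips with 20 to 120 N. Pads are 22 mm wide; open, the fingers measure 114 mm over their backs; the gripper's body (76 mm by 85 mm) begins 54 mm behind the grasp point. The pads swing forward as they close: fully open they stand 13 mm farther back than shut.
Start: joints at [1.021, 0.053, 1.613, -0, 1.476, -0.119], TCP at [0.261, 0.568, 0.231] pointing down, gripper open.
Joint ranges: [-3.01, 3.01], [-1.01, 2.22], [0.06, 2.58], [-1.02, 4.17], [0.09, 2.62], [-3.14, 3.14]. Speed limits (rad/s): [2.57, 2.57, 3.14, 3.14, 3.14, 3.14].

## Interface

Orientations are given as a unit quaternion [w, x, y, z].
In Python, from plant import manip, vision, job gives the robot as it stands.
- The arm moves only by the tool servo_tool, never from a script. Its arguments are lists of equal length, an entry for each row: "twist": the turn, a rotation vector about the world's x, y, z in rad, a list of three; "xyz": the shift along the world's x, y, z in cm, a list of three; "fingers": the opening, from 0 (shut) to 1 (fully open). In form: {"twist": [[wx, wy, wz], ...], "xyz": [[x, y, z], ...], "fingers": [fingers, ...]}. A call has 1 to 8 rows; each row shifts and turns the commanded pose from where the row before left it; what a row does not reach is not made up. A row lasts 1/8 s, in which the tool goes at most 62.5 mm and 10.7 degrees, less where a joint would pass 70% of its speed; a pose out of reach is approached as far as the arm can. A call with a gripper value outside its range is refused whole. The fingers move at their own pace and stop on an object; the grip force is fixed at half the most. Time passes only in rows, so rows that do not move let the fingers close. It gives the time, the measured TCP pose, the force and the opening at its end, in the units of the state.
- manip.state(): the state, without advancing time (a new reading comes with each control period).
- vision.grab_frame(name): name is "side" or "top"; returns the picture (480x640x3 uint8, red, green, blue); there is no depth.
- vision.get_calibration(name): a dict with "camera_matrix" (3x3 intrinsics, pixels), "origin" and "orientation" of the camera in the world. Camera axes: x right, y up, looking along -z (the intrinsics and any distortion apply to the point x, -y, -z); pixel columns grow to the right and rows downward; lengths in m; the calibration is good to about 2 mm. A picture is of the moment at which its call begins. get_calibration takes no time and is no camera call.
- job.job_done(): hands the job in, once; it reports no verdict.
Trained networks look in the newest picture that a camera, given by its name, has taken for a name from the list of things; names that differ only in an ending like _2 or _b are one class to them, and where a whole thing is asked for, a point or a joint stands for the part that bears it (a point fixed in the world has none). Each returns a list of dicts, best first, with "score" (0 to 1); they miss things now and then, are a little off and sometimes report something else, mostly with a low value. They report only what shows in the picture. A call takes as long as a camera call. They do not tell look-alikes from the thing itself.
- vision.spot_in(camera, label): "extent" ([centre column, centre row, width, height] in pixels, round what is visible of it).
The state is a dict: "time": time; "joint_pos": joint angles; "joint_vel": joint speeds; "joint_efforts": joint torques, N m; "tool_pos": TCP position; "tool_rot": TCP orientation; "contact_force": force on the tool from outside, world axes, zero at the start; "ft_torque": the same for the moment, N m; "gripper_width": opening from 0.0 (shut) to 1.0 (fully open).
Only numpy, scipy, OpenCV 4.12 (cv2) and the standard library are available. Lean on these libraries where they do the work, as an engineer would, in place of code of your own. Each camera call takes 0.05 s, during which the arm holds its last target.

## Task

The pulley sits slack on its shaft stub. Take the gib key (the tapered one with the overhanging head) out of the wooden rack, stand it tip down in the keyway between shaft and pulley with its overhanging nose pointing outward over the pulley, and let go of it there; then take the steel slug and tap or press the key down with it, not with bare fingers, until the pulley is pulled up tight and the key goes no further. Finally stand the slug back on the bench top, and leave the other two pieces in the rack and the oil bottle, chisel and nut where they are.

Things in the scene. Friction and masses are not known exactly. Their poses are not given: they have to be found in the camera images.
- key_head (a point): Gib key, loose bright steel, standing tip down in one of the rack's three sockets: the only piece with a rectangular head overhanging one side. Point: centre of the head, 12 mm under its top, 84 mm above the tip. Head 14 (x) x 36 (y) x 24 (z) mm. Own z up along the key, +y to the overhanging nose. Grasp the head across x (14 mm). 0.22 kg.
- key_tip (a point): Centre of the gib key's 14 (x) x 12 (y) mm lower end, 84 mm below and 12 mm to own -y of the head's centre; same axes. The shank, 72 mm long, is 14 mm wide (x) and thickens from 12 mm at the tip to 24 mm under the head (1 in 6): its +y (nose side) face slopes, its -y face is flat and upright.
- key_nose (a point): Middle of the end face of the gib key head's overhang, 18 mm to own +y of the head's centre.
- rack: Fixed light wooden block 60 (x) x 180 (y) x 36 (z) mm, origin at the centre of its underside, with three sockets 17.5 (x) x 18.5 (y) mm, 30 mm deep, in a row along own y at -55, 0 and 55 mm. The pieces lift straight out; the gib key stands with its tip 6 mm above the bench, nose to the rack's +y.
- plain_key: Bystander in the rack: straight steel bar 14 x 17 x 80 mm without a head. Origin at the centre of its lower end.
- dowel_pin: Bystander in the rack: round steel pin 15 mm in diameter, 80 mm long. Origin at the centre of its lower end.
- stand: Fixed grey base plate 130 x 130 x 22 mm with an upright steel shaft stub (30 mm diameter) at its centre, on which a pulley lies. Origin at the centre of its underside, on the shaft axis. Shaft and pulley end 72 mm above the bench. The keyway is on the own +y side of the shaft; the key belongs in it with its flat face on the shaft's flat and its nose to the stand's +y.
- keyway_mouth (a point): Middle of the keyway's mouth, level with the pulley's top, fixed to the stand (its axes). The keyway is 18.5 mm wide (x) and, with the pulley slack, 18 mm (y) at the top, from the shaft's flat to the pulley's wall, which slopes in downwards 1 in 6 to match the key; open below. Let go in it, the key stops with its tip 36 to 41 mm below the mouth and stands by itself.
- pulley (a joint): Dark steel grooved pulley, 96 mm diameter, 38 mm high. Value: how far the key has pushed it along the stand's +y; near 0 slack, 0.004 m (stop) tight against the shaft's far side. It moves stiffly and stays put: 8 to 15 N down on the key drives it, 1 mm for 6 mm of key. Tight, the key's tip is some 60 mm below the mouth, its head's top 36 mm above it; the force then rises steeply.
- slug_centre (a point): Loose dark steel slug, an upright cylinder 54 mm in diameter, 36 mm high, 0.55 kg, standing on the bench; this point is its centre, 18 mm up. Its flat underside is the striking face. Own z up.
- slug: The same slug; origin at the centre of its underside.
- gib_key: The whole gib key, same axes as its head; origin level with the tip, 8.5 mm from the flat face.
- oil_bottle: Bystander: yellow oil bottle with black cap, 52 x 74 x 127 mm, origin under its centre.
- cold_chisel: Bystander: flat dark steel chisel 22 x 152 x 12 mm, origin under its centre.
- nut: Bystander: hexagon steel nut 22 x 19 x 12 mm, origin under its centre.
Mind the look-alikes: they are no part of the job. What is meant by the slug is not purple, red or turquoise, and is the larger of those in its own colour.

How it is judged:
On the way, in this order (a step that is already met when the one before it is completed fails the run):
1. the gib key stands in the keyway, nose outward, tip at least 22 mm below the pulley's top, released, the pulley still slack (under 2 mm) (angle between key_tip's own z axis and vertical below 0.12 rad and angle between the y axis of key_tip and the y axis of stand, either way round below 0.2 rad and y of key_nose in the frame of stand above 0.03 m and x of key_tip in the frame of stand between -0.0045 and 0.0045 m and y of key_tip in the frame of stand between 0.01 and 0.022 m and z of key_tip in the frame of stand between 0.024 and 0.05 m and contact force between the fingers and gib_key below 0.1 N and value of joint pulley below 0.002 m), for 0.2 s.
2. the slug, pressed on the key with over 3 N, has driven its tip more than 50 mm below the pulley's top (contact force between slug and gib_key above 3 N and z of key_tip in the frame of stand below 0.022 m).
At the end, for the whole second after the job is handed in: The gib key stands in the keyway within 0.12 rad of upright, nose outward, its tip at least 55.5 mm below the pulley's top and the pulley pushed over by at least 3.1 mm of its 4 mm; the slug stands upright on the bench top, at rest (angle between key_tip's own z axis and vertical below 0.12 rad and angle between the y axis of key_tip and the y axis of stand, either way round below 0.2 rad and y of key_nose in the frame of stand above 0.03 m and x of key_tip in the frame of stand between -0.0045 and 0.0045 m and y of key_tip in the frame of stand between 0.01 and 0.022 m and z of key_tip in the frame of stand below 0.0165 m and value of joint pulley above 0.0031 m and linear speed of each of gib_key, slug below 0.02 m/s and height (world z) of slug_centre below 0.024 m and angle between slug_centre's own z axis and vertical below 0.15 rad); the robot touches nothing.
It fails at once if the key is pushed home (tip deeper than 48 mm) with the bare fingers (contact force between the fingers and gib_key above 1 N and z of key_tip in the frame of stand below 0.024 m and horizontal distance between key_tip and keyway_mouth below 0.02 m).
It fails at once if one of the other two pieces in the rack is moved by more than 20 mm (distance of any of plain_key, dowel_pin from where it was at the start of the episode above 0.02 m).
It fails at once if the oil bottle, chisel or nut is moved by more than 30 mm (distance of any of oil_bottle, cold_chisel, nut from where it was at the start of the episode above 0.03 m).
It also fails if it takes over 64 s, if anything falls off the work surface, if the arm or the gripper's body presses on something with over 40 N, if the wrist force passes 120 N, or if a joint passes its speed limit or range.

## Working session

There is one attempt and no reset: what is moved stays moved. The work goes in short steps, Python scripts to look and compute and a tool call to move; the robot and the scene stay as the last step left them, time stands still between calls to the robot, and variables do not carry over. Pictures are saved under pics/ and viewed, and the job is handed in when it is done.

Besides the shell and the picture viewer there is one more tool, called after "Call:" as a command line: name --argument value ..., lists and objects as JSON in quotes. servo_tool: Moves the arm, as the interface text tells. Its arguments: {"type":"object","properties":{"twist":{"type":"array","items":{"type":"array","items":{"type":"number"}}},"xyz":{"type":"array","items":{"type":"array","items":{"type":"number"}}},"fingers":{"type":"array","items":{"type":"number"}}},"required":["twist","xyz","fingers"]}

```bash
mkdir -p pics; python3 - <<'E'
from plant import manip, vision, job
import cv2,json
print(manip.state())
for c in("side","top"):
    im=vision.grab_frame(c); cv2.imwrite(f"pics/{c}0.png",im[:,:,::-1])
    k=vision.get_calibration(c); print(c,k)
    for n in("key_head","rack","stand","pulley","slug","oil_bottle"):
        print(n,[(round(d["score"],2),[round(float(v)) for v in d["extent"]]) for d in vision.spot_in(c,n)][:4])
E
```

```text
{'time': 0.0, 'joint_pos': array([ 1.02096940e+00,  5.33370426e-02,  1.61427195e+00,  1.77334925e-05,
        1.47602569e+00, -1.19005875e-01]), 'joint_vel': array([-3.87108598e-05, -1.07769052e-03,  3.71511204e-05,  7.26929360e-04,
       -1.02404475e-03, -4.75219415e-04]), 'joint_efforts': array([ 2.83047648e-04, -3.93656337e+01, -3.70189762e+01, -7.70815041e-05,
        6.67728775e-03, -1.45015076e-05]), 'tool_pos': array([0.2606828 , 0.56735786, 0.23008849]), 'tool_rot': array([ 0.59466612, -0.38187847,  0.59597112,  0.38126037]), 'contact_force': array([-0.40779945,  0.56726384, -0.32550321]), 'ft_torque': array([ 0.0282026 , -0.05946023, -0.01720465]), 'gripper_width': 0.9982839075522043}
side {'camera_matrix': array([[470.51575911,   0.        , 325.93869939],
       [  0.        , 470.51575911, 237.82751553],
       [  0.        ,   0.        ,   1.        ]]), 'origin': array([ 0.18055468, -0.82857006,  0.5976661 ]), 'orientation': array([ 0.84267972,  0.49869338, -0.10779411, -0.1719774 ])}
key_head [(0.71, [408, 348, 19, 47])]
rack [(0.71, [396, 358, 82, 84])]
stand []
pulley [(0.83, [314, 233, 34, 28])]
slug [(0.66, [277, 217, 18, 14]), (0.6, [316, 207, 16, 17]), (0.6, [256, 240, 24, 21])]
oil_bottle [(0.84, [394, 226, 38, 53])]
top {'camera_matrix': array([[588.21115757,   0.        , 322.62640779],
       [  0.        , 588.21115757, 244.18486552],
       [  0.        ,   0.        ,   1.        ]]), 'origin': array([0.46277444, 0.02130502, 1.61052523]), 'orientation': array([ 0.7138481 ,  0.0163724 , -0.02546364, -0.69964594])}
key_head []
rack [(0.96, [434, 254, 67, 25])]
stand [(0.88, [285, 242, 50, 57]), (0.69, [436, 254, 12, 6])]
pulley [(0.84, [280, 241, 41, 37]), (0.47, [284, 242, 52, 54])]
slug [(0.72, [210, 253, 18, 18]), (0.69, [248, 289, 21, 17]), (0.68, [203, 211, 18, 19]), (0.67, [214, 286, 19, 16])]
oil_bottle [(0.59, [297, 164, 32, 33])]
```

```bash
python3 - <<'E'
import cv2
a=cv2.imread("pics/top0.png")[140:340,170:490]; cv2.imwrite("pics/top0z.png",cv2.resize(a,(800,500),interpolation=cv2.INTER_CUBIC))
a=cv2.imread("pics/side0.png")[170:430,220:480]; cv2.imwrite("pics/side0z.png",cv2.resize(a,(600,600),interpolation=cv2.INTER_CUBIC))
E
```

```text
(no output)
```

View pics/top0z.png

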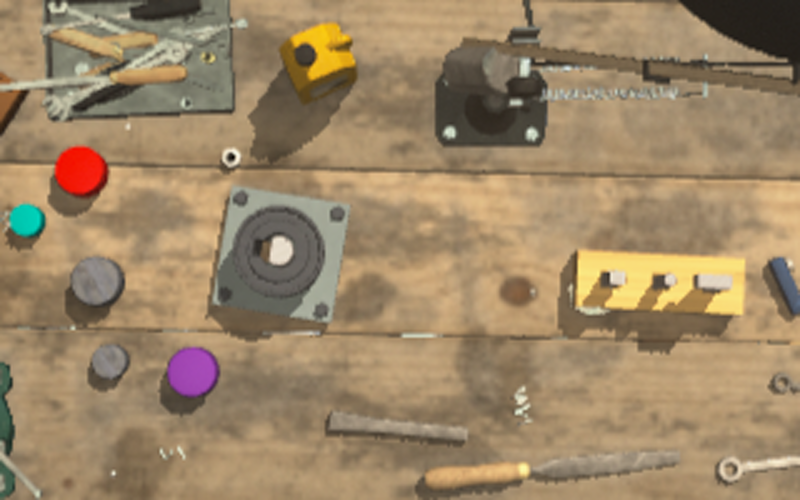

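View pics/side0z.png

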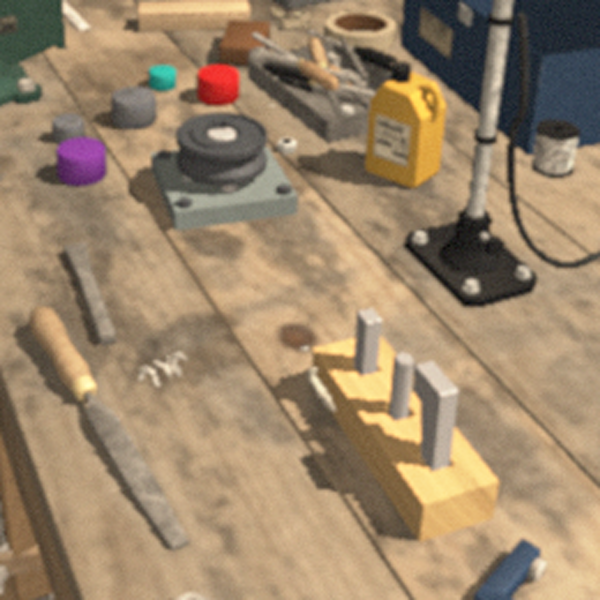

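View pics/side0.png

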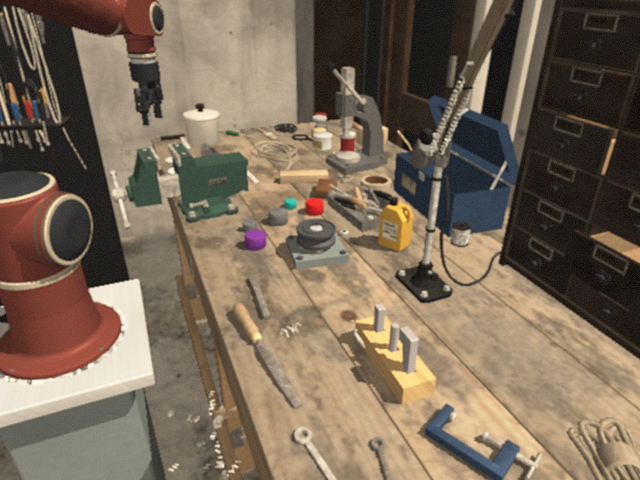

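View pics/top0.png

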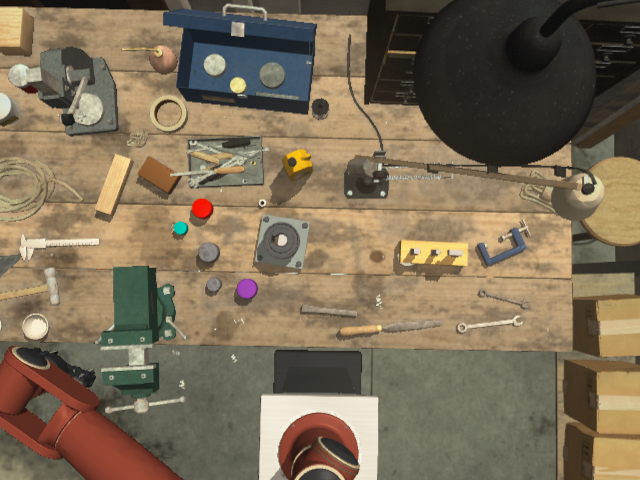

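```bash
cat > h.py <<'E'
import numpy as np, cv2
from scipy.spatial.transform import Rotation as R
from plant import manip, vision, job
def cal(c):
    k=vision.get_calibration(c); q=k["orientation"]; return k["camera_matrix"],np.array(k["origin"]),R.from_quat([q[1],q[2],q[3],q[0]]).as_matrix(),k
def proj(c,P):
    K,o,M,_=cal(c); p=(np.atleast_2d(P)-o)@M; p=p*[1,-1,-1]; u=p@K.T; return u[:,:2]/u[:,2:]
def ray(c,uv,z):
    K,o,M,_=cal(c); d=np.linalg.solve(K,[uv[0],uv[1],1.])*[1,-1,-1]; d=M@d; return o+d*(z-o[2])/d[2]
def crop(c,im,x0,y0,w,h,s,name):
    cv2.imwrite(name,cv2.resize(im[y0:y0+h,x0:x0+w,::-1],None,fx=s,fy=s,interpolation=cv2.INTER_CUBIC))
def st():
    s=manip.state(); q=s["tool_rot"]; M=R.from_quat([q[1],q[2],q[3],q[0]]).as_matrix()
    print("t",round(s["time"],2),"p",np.round(s["tool_pos"]*100,2),"x",np.round(M[:,0],3),"z",np.round(M[:,2],3),"F",np.round(s["contact_force"],1),"g",round(s["gripper_width"],3),"j",np.round(s["joint_pos"],2)); return s,M
E
python3 - <<'E'
from h import *
print([k for k in cal("top")[3]])
for c in("top","side"):
    im=cv2.imread(f"pics/{c}0.png")[:,:,::-1]
    if c=="top":
        crop(c,im,390,230,80,50,10,"pics/t_rack.png"); crop(c,im,240,205,80,70,8,"pics/t_st.png")
        crop(c,im,160,190,100,110,5,"pics/t_slug.png")
    else:
        crop(c,im,345,290,100,120,5,"pics/s_rack.png"); crop(c,im,275,205,80,70,8,"pics/s_st.png")
st()
for n,u in(("slug",(208,253)),("stand",(282,243)),("rack",(434,254))): print(n,ray("top",u,0.03))
E
```

```text
['camera_matrix', 'origin', 'orientation']
t 0.7 p [26.1  56.79 23.14] x [ 0.  0. -1.] z [0.418 0.909 0.   ] F [-0.2 -0.5 -1.3] g 1.001 j [ 1.02  0.05  1.61 -0.    1.48 -0.12]
slug [0.5266302 0.3088825 0.03     ]
stand [0.55756748 0.11122308 0.03      ]
rack [ 0.53626421 -0.2988685   0.03      ]
```

View pics/t_rack.png

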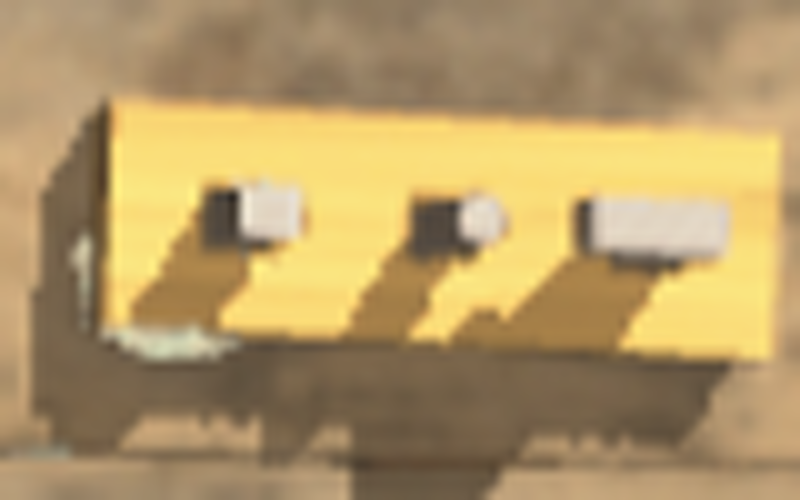

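View pics/t_st.png

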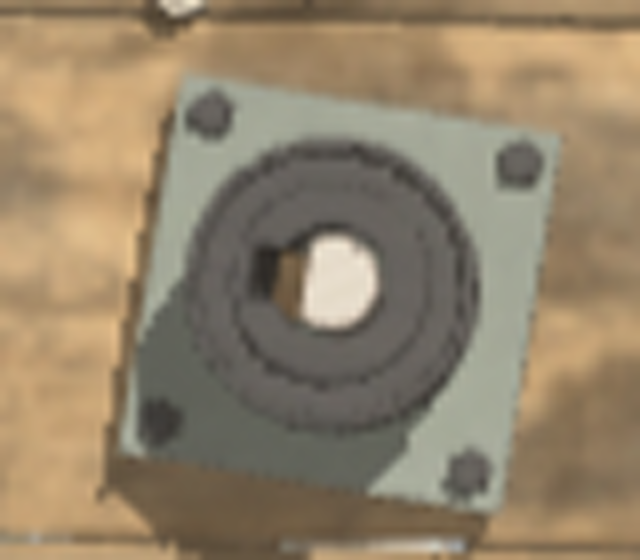

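View pics/s_rack.png

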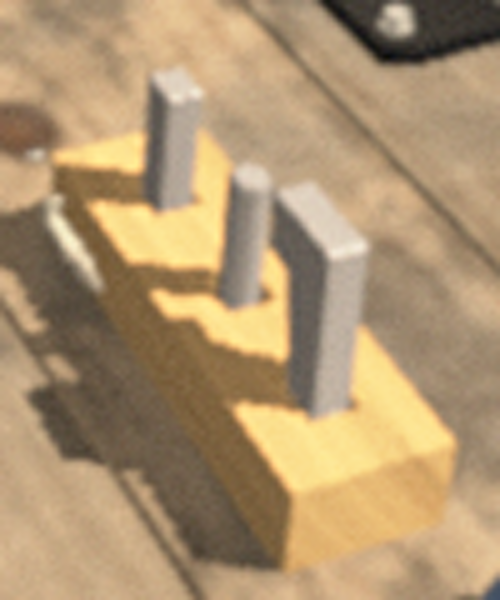

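View pics/s_st.png

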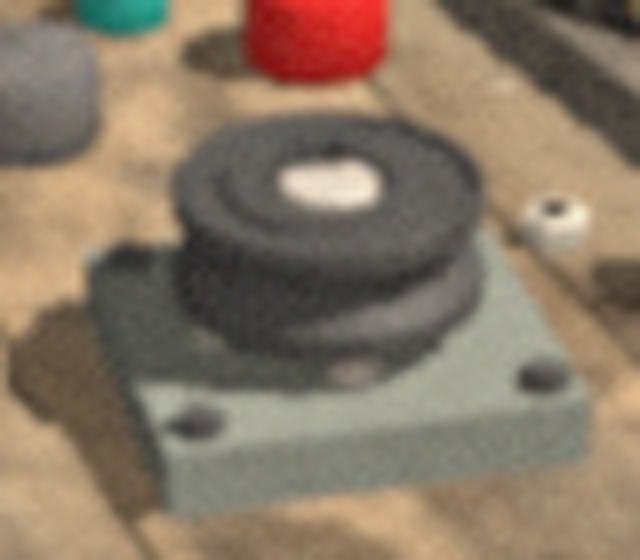

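View pics/t_slug.png

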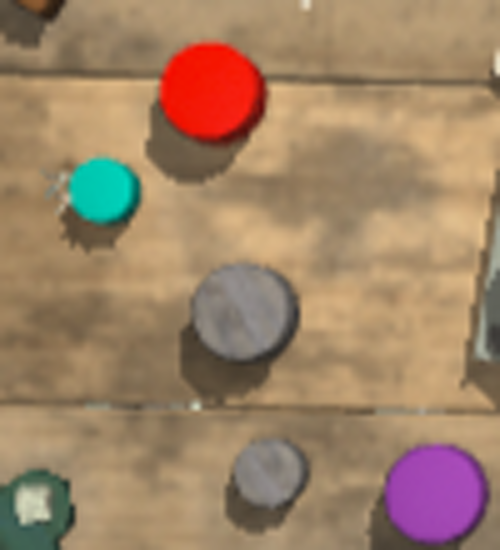

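```bash
python3 - <<'E'
from h import *
def U(p,x0,y0,s): return ((p[0]+.5)/s-.5+x0,(p[1]+.5)/s-.5+y0)
def W(c,pts,x0,y0,s,z): return np.array([ray(c,U(p,x0,y0,s),z) for p in pts])*1000
def rep(n,P):
    print(n,"c",np.round(P.mean(0),1),"sides",[round(np.linalg.norm(P[i]-P[(i+1)%4]),1) for i in range(4)])
    for i in range(4):
        d=P[(i+1)%4]-P[i]; print("   yaw",round(np.degrees(np.arctan2(d[1],d[0])),1),end="")
    print()
rep("rack",W("top",[(110,100),(780,132),(772,360),(103,335)],390,230,10,.036))
rep("head",W("top",[(594,198),(730,203),(728,257),(596,250)],390,230,10,.102))
rep("plain",W("top",[(240,183),(300,185),(299,240),(240,238)],390,230,10,.086))
rep("stand",W("top",[(185,75),(560,135),(497,515),(120,455)],240,205,8,.022))
print("shaft",W("top",[(330,282)],240,205,8,.072),"pulley",W("top",[(333,286)],240,205,8,.072),"dowel",W("top",[(482,218)],390,230,10,.086))
print("slug",W("top",[(242,312)],160,190,5,.036))
rep("rack side",W("side",[(52,155),(205,130),(455,445),(292,490)],345,290,5,.036))
rep("head side",W("side",[(275,185),(312,180),(368,245),(326,258)],345,290,5,.102))
print("plain side",W("side",[(175,85)],345,290,5,.086))
rep("stand side",W("side",[(90,265),(480,240),(590,405),(170,475)],275,205,8,.022))
print("shaft side",W("side",[(331,184)],275,205,8,.072))
E
```

```text
rack c [ 539.4 -296.8   36. ] sides [np.float64(180.8), np.float64(61.4), np.float64(180.0), np.float64(63.2)]
   yaw -91.6   yaw 178.3   yaw 89.0   yaw -1.0
head c [ 538.6 -340.4  102. ] sides [np.float64(35.1), np.float64(13.9), np.float64(34.1), np.float64(13.4)]
   yaw -90.9   yaw 178.2   yaw 88.1   yaw 2.6
plain c [ 541.3 -241.9   86. ] sides [np.float64(15.6), np.float64(14.3), np.float64(15.4), np.float64(14.3)]
   yaw -90.7   yaw 179.5   yaw 89.2   yaw 0.6
stand c [562.4 111.4  22. ] sides [np.float64(128.6), np.float64(130.4), np.float64(128.7), np.float64(130.5)]
   yaw -97.9   yaw 171.8   yaw 82.1   yaw -8.2
shaft [[563.34620096 112.13928931  72.        ]] pulley [[562.05444248 111.12689967  72.        ]] dowel [[ 540.75815761 -297.24532304   86.        ]]
slug [[529.06154524 307.87415783  36.        ]]
rack side c [ 543.3 -299.4   36. ] sides [np.float64(61.6), np.float64(173.7), np.float64(58.9), np.float64(178.8)]
   yaw -8.5   yaw -92.3   yaw 176.1   yaw 88.5
head side c [ 542.  -341.1  102. ] sides [np.float64(12.8), np.float64(34.4), np.float64(15.6), np.float64(37.2)]
   yaw -11.3   yaw -91.3   yaw -179.7   yaw 84.1
plain side [[ 544.34341751 -243.68608011   86.        ]]
stand side c [563.2 100.8  22. ] sides [np.float64(126.1), np.float64(108.3), np.float64(130.1), np.float64(130.3)]
   yaw -14.7   yaw -96.6   yaw 175.3   yaw 81.1
shaft side [[566.06176411 109.3269097   72.        ]]
```

Call:
servo_tool --twist '[[0,0,0],[0,0,0],[0,0,-0.06],[0,0,-0.06],[0,0,-0.06],[0,0,-0.06],[0,0,-0.06],[0,0,-0.06]]' --xyz '[[0,0,5],[0,0,5],[1.4,-4.5,0],[1.4,-4.5,0],[1.4,-4.5,0],[1.4,-4.5,0],[1.4,-4.5,0],[1.4,-4.5,0]]' --fingers '[1,1,1,1,1,1,1,1]'

```text
time: 1.7
tool_pos: [0.3452, 0.2965, 0.3315]
tool_rot: [0.655, -0.268, 0.654, 0.268]
contact_force: [0.0, 0.8, -0.0]
gripper_width: 1.003
```

Call:
servo_tool --twist '[[0,0,-0.06],[0,0,-0.06],[0,0,-0.06],[0,0,-0.06],[0,0,-0.06],[0,0,-0.06],[0,0,-0.06],[0,0,-0.06]]' --xyz '[[1.4,-4.5,0],[1.4,-4.5,0],[1.4,-4.5,0],[1.4,-4.5,0],[1.4,-4.5,0],[1.4,-4.5,0],[1.4,-4.5,0],[1.4,-4.5,0]]' --fingers '[1,1,1,1,1,1,1,1]'

```text
time: 2.7
tool_pos: [0.4572, -0.0637, 0.3316]
tool_rot: [0.7, -0.105, 0.699, 0.105]
contact_force: [1.4, 0.3, 0.1]
gripper_width: 1.002
```

```bash
python3 -c "
from h import *
s,M=st();print(np.degrees(np.arctan2(M[1,2],M[0,2])))"
```

```text
t 2.7 p [45.72 -6.37 33.16] x [ 0.001 -0.    -1.   ] z [0.956 0.293 0.001] F [1.4 0.3 0.1] g 1.002 j [-0.3  -0.39  1.84  0.    1.69 -0.6 ]
17.055618978673206
```

Call:
servo_tool --twist '[[0,0,-0.046],[0,0,-0.046],[0,0,-0.046],[0,0,-0.046],[0,0,-0.046],[0,0,-0.046],[0,0,-0.046],[0,0,0]]' --xyz '[[1.17,-4,-2],[1.17,-4,-2],[1.17,-4,-2],[1.17,-4,-2],[1.17,-4,-2],[1.17,-4,-2],[1.17,-4,-2],[0,0,0]]' --fingers '[1,1,1,1,1,1,1,1]'

```text
time: 3.7
tool_pos: [0.5379, -0.3435, 0.1882]
tool_rot: [0.706, 0.01, 0.708, -0.008]
contact_force: [-0.9, 0.6, -0.7]
gripper_width: 1.002
```

```bash
python3 -c "
from h import *
s,M=st();print(np.degrees(np.arctan2(M[1,2],M[0,2])))
for c,b in (('top',(400,200,100,75,8)),('side',(340,230,100,150,5))):
    im=vision.grab_frame(c);cv2.imwrite(f'pics/{c}1.png',im[:,:,::-1]); crop(c,im,*b[:4],b[4],f'pics/{c}1z.png')
    p=s['tool_pos']; print(c,proj(c,[p,p+M[:,2]*.0425-M[:,0]*.013,p-M[:,2]*.0425-M[:,0]*.013]))
"
```

```text
t 3.7 p [ 53.79 -34.35  18.82] x [-0.004  0.003 -1.   ] z [ 1.    -0.025 -0.004] F [-0.9  0.6 -0.7] g 1.002 j [-0.68  0.12  1.62 -0.    1.41 -0.66]
-1.4106332790800318
top [[465.53561904 250.95559669]
 [467.43921116 233.09360799]
 [466.42611404 268.33076261]]
side [[412.47875866 290.06809485]
 [437.3850578  277.37568184]
 [388.3704952  288.71558744]]
```

View pics/side1z.png

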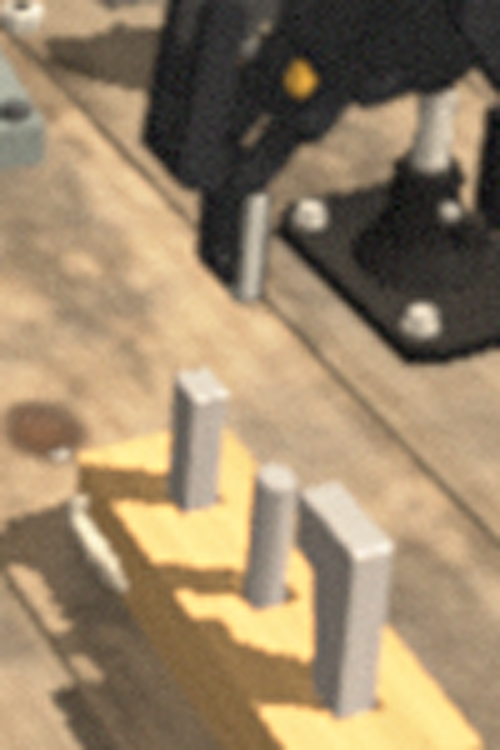

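View pics/top1z.png

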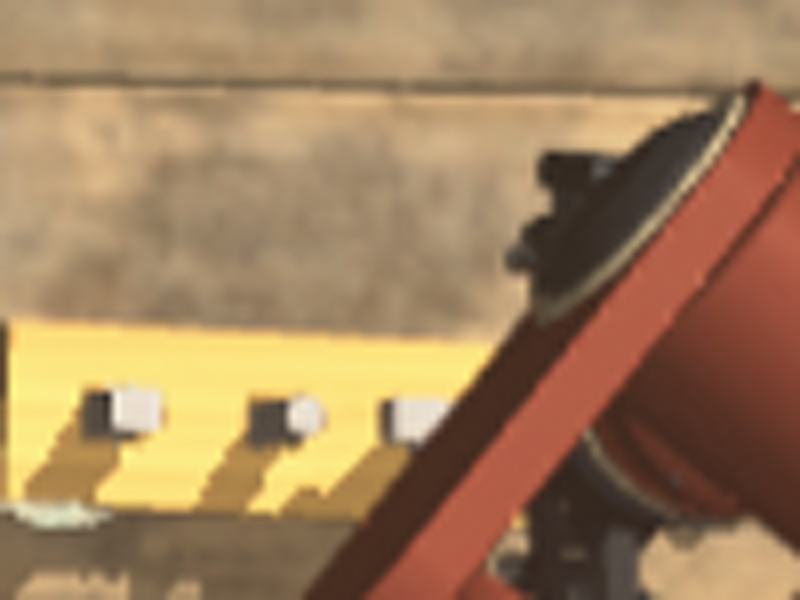

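Call:
servo_tool --twist '[[0,0,0],[0,0,0],[0,0,0],[0,0,0],[0,0,0],[0,0,0]]' --xyz '[[0.2,0,-3],[0,0,-3],[0,0,-2.6],[0,0,-2],[0,0,-1],[0,0,0]]' --fingers '[1,1,1,1,1,1]'

```text
time: 4.55
tool_pos: [0.5409, -0.3418, 0.0752]
tool_rot: [0.707, 0.008, 0.707, -0.008]
contact_force: [0.9, 0.8, -0.2]
gripper_width: 0.997
```

```bash
python3 -c "
from h import *
s,M=st();print(np.degrees(np.arctan2(M[1,2],M[0,2])))
for c,b in (('side',(340,230,100,150,5)),):
    im=vision.grab_frame(c);crop(c,im,*b[:4],b[4],f'pics/{c}2z.png')
"
```

```text
t 4.55 p [ 54.09 -34.18   7.52] x [-0.  0. -1.] z [ 1.    -0.022 -0.   ] F [ 0.9  0.8 -0.2] g 0.997 j [-0.68  0.23  1.69  0.    1.22 -0.66]
-1.2394527594609135
```

View pics/side2z.png

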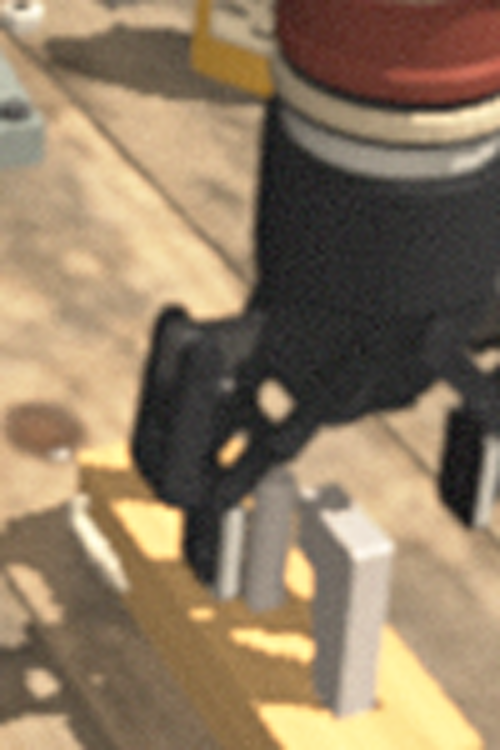

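Call:
servo_tool --twist '[[0,0,0],[0,0,0],[0,0,0],[0,0,0],[0,0,0],[0,0,0],[0,0,0],[0,0,0]]' --xyz '[[0,0,-0.3],[0,0,0],[0,0,0],[0,0,0],[0,0,0],[0,0,0],[0,0,0],[0,0,0]]' --fingers '[0,0,0,0,0,0,0,0]'

```text
time: 5.6
tool_pos: [0.541, -0.3422, 0.0726]
tool_rot: [0.707, 0.008, 0.707, -0.008]
contact_force: [-0.5, -0.1, 3.0]
gripper_width: 0.156
```

```bash
python3 -c "
from h import *
s,M=st();print(np.degrees(np.arctan2(M[1,2],M[0,2])))
for c,b in (('side',(360,250,100,120,5)),):
    im=vision.grab_frame(c);crop(c,im,*b[:4],b[4],f'pics/{c}3z.png')
"
```

```text
t 5.6 p [ 54.1  -34.22   7.26] x [ 0. -0. -1.] z [ 1.    -0.022  0.   ] F [-0.5 -0.1  3. ] g 0.156 j [-0.68  0.23  1.7  -0.    1.22 -0.66]
-1.259186340747199
```

View pics/side3z.png

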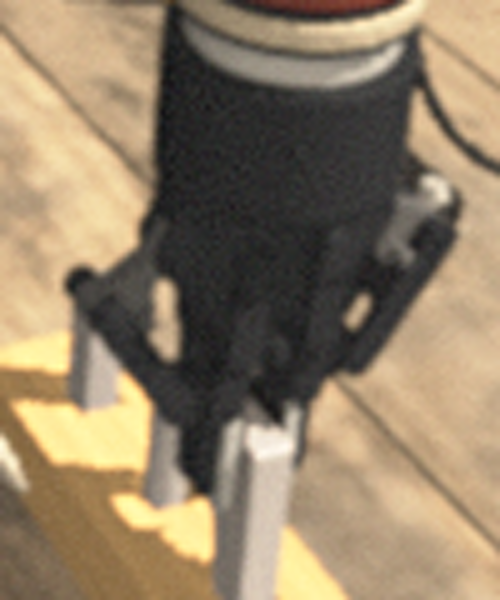

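Call:
servo_tool --twist '[[0,0,0],[0,0,0],[0,0,0],[0,0,0],[0,0,0],[0,0,0],[0,0,0]]' --xyz '[[0,0,0.5],[0,0,1.5],[0,0,2.5],[0,0,3],[0,0,3],[0,0,2.5],[0,0,0]]' --fingers '[0,0,0,0,0,0,0]'

```text
time: 6.52
tool_pos: [0.5422, -0.343, 0.206]
tool_rot: [0.709, 0.006, 0.705, -0.009]
contact_force: [-0.2, 0.0, -1.7]
gripper_width: 0.15
```

```bash
python3 -c "
from h import *
s,M=st();print(np.degrees(np.arctan2(M[1,2],M[0,2])))
for c,b in (('side',(360,210,100,120,5)),):
    im=vision.grab_frame(c);crop(c,im,*b[:4],b[4],f'pics/{c}4z.png')
"
```

```text
t 6.53 p [ 54.22 -34.3   20.6 ] x [ 0.005 -0.004 -1.   ] z [ 1.    -0.022  0.005] F [-0.2  0.  -1.7] g 0.15 j [-0.68  0.1   1.6   0.    1.43 -0.66]
-1.2556215491769673
```

View pics/side4z.png

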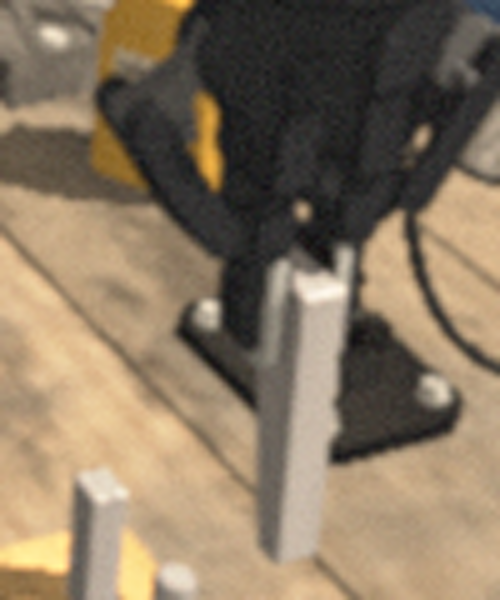

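Call:
servo_tool --twist '[[0,0,-0.01],[0,0,-0.01],[0,0,-0.01],[0,0,-0.01],[0,0,-0.01],[0,0,-0.01],[0,0,-0.01],[0,0,-0.01]]' --xyz '[[0.2,2.1,0],[0.2,4,0],[0.2,4,0],[0.2,4,0],[0.2,4,0],[0.2,4,0],[0.2,4,0],[0.2,4,0]]' --fingers '[0,0,0,0,0,0,0,0]'

```text
time: 7.58
tool_pos: [0.5557, -0.0395, 0.2]
tool_rot: [0.705, 0.036, 0.707, -0.036]
contact_force: [0.4, 0.2, -2.2]
gripper_width: 0.154
```

Call:
servo_tool --twist '[[0,0,-0.01],[0,0,-0.01],[0,0,-0.01],[0,0,-0.008],[0,0,0],[0,0,0],[0,0,0]]' --xyz '[[0.2,4,0],[0.2,4,0],[0.2,4,0],[0.2,3,0],[0.2,2,0],[0,1,-1],[0,0,0]]' --fingers '[0,0,0,0,0,0,0]'

```text
time: 8.45
tool_pos: [0.5658, 0.1387, 0.19]
tool_rot: [0.704, 0.049, 0.707, -0.05]
contact_force: [-0.6, -0.6, -2.2]
gripper_width: 0.156
```

```bash
cat >> h.py <<'E'
def box(pts):  # key corners in key frame (origin at tip centre), mm
    return np.array(pts)/1000.
KEY=np.array([[-7,-6,0],[7,-6,0],[7,6,0],[-7,6,0],[-7,-6,96],[7,-6,96],[7,30,96],[-7,30,96],[-7,30,72],[7,30,72],[-7,18,72],[7,18,72]])/1000.
def Rz(deg): return R.from_euler("z",deg,degrees=True).as_matrix()
def keypix(c,tip,yaw): return proj(c,tip+KEY@Rz(yaw).T)
def look(c,b,name,drawkey=None,draw=None):
    im=vision.grab_frame(c); x0,y0,w,h,s=b
    o=cv2.resize(im[y0:y0+h,x0:x0+w,::-1],None,fx=s,fy=s,interpolation=cv2.INTER_CUBIC)
    cv2.imwrite(name,o)
    if drawkey is not None:
        for u in keypix(c,*drawkey):
            cv2.circle(o,tuple(int(v) for v in ((u-[x0,y0]+.5)*s)),2,(0,255,0),-1)
    if draw is not None:
        for u in proj(c,draw): cv2.circle(o,tuple(int(v) for v in ((u-[x0,y0]+.5)*s)),2,(0,0,255),-1)
    cv2.imwrite(name.replace(".png","_d.png"),o)
    return im
E
python3 -c "
from h import *
s,M=st();yaw=np.degrees(np.arctan2(M[1,2],M[0,2]));print(yaw)
tip=s['tool_pos']+Rz(yaw)@np.array([0,-.0103,0])-[0,0,.0666];print(tip)
C=np.array([.5643,.111,0]); S=Rz(-8)
pts=C+np.array([[-65,-65,22],[65,-65,22],[65,65,22],[-65,65,22],[0,0,72],[-9.25,9,72],[9.25,9,72],[9.25,27,72],[-9.25,27,72],[48,0,72],[-48,0,72],[0,48,72],[0,-48,72]])/1000@S.T
look('side',(265,170,100,100,6),'pics/side5.png',(tip,yaw),pts)
look('top',(235,190,100,90,7),'pics/top5.png',(tip,yaw),pts)
"
```

```text
t 8.45 p [56.58 13.87 19.  ] x [-0.004 -0.001 -1.   ] z [ 0.99  -0.139 -0.004] F [-0.6 -0.6 -2.2] g 0.156 j [ 0.11 -0.02  1.75 -0.    1.41  0.25]
-7.9993288637204625
[0.56433261 0.1284647  0.12344608]
```

View pics/side5_d.png

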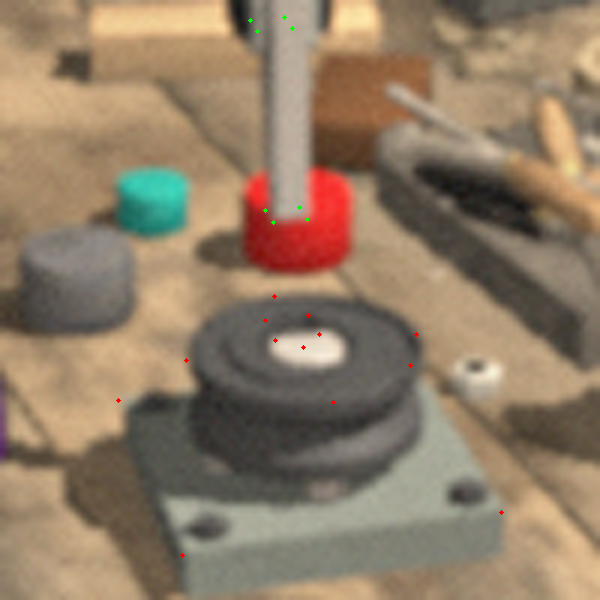

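View pics/top5_d.png

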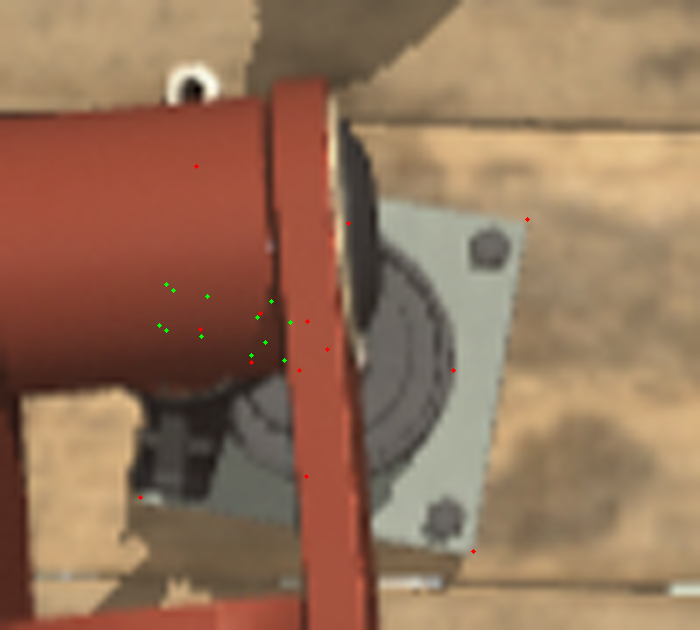

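```bash
python3 -c "
from h import *
for n in ('side5','side5_d'):
    a=cv2.imread(f'pics/{n}.png')[140:420,150:450]; cv2.imwrite(f'pics/{n}_zz.png',cv2.resize(a,None,fx=2,fy=2))
"
```

```text
(no output)
```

View pics/side5_d_zz.png

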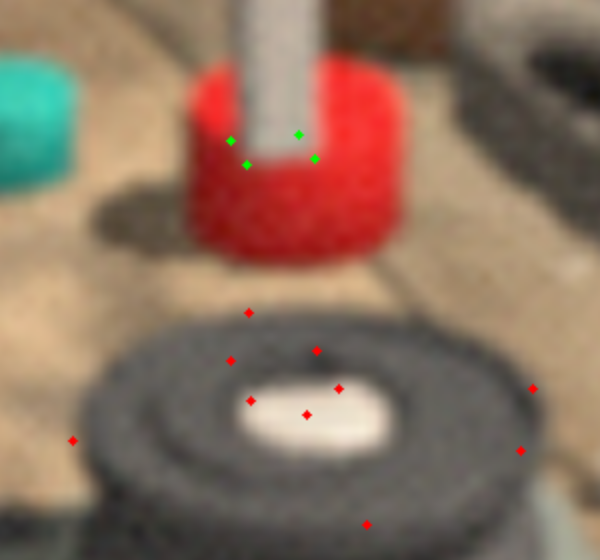

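Call:
servo_tool --twist '[[0,0,0],[0,0,0],[0,0,0],[0,0,0]]' --xyz '[[0.32,-0.05,-1.5],[0,0,-1.6],[0,0,-1],[0,0,0]]' --fingers '[0,0,0,0]'

```text
time: 9.05
tool_pos: [0.569, 0.1381, 0.1494]
tool_rot: [0.704, 0.049, 0.706, -0.05]
contact_force: [-0.4, -0.4, -1.9]
gripper_width: 0.155
```

```bash
cat > lk.py <<'E'
from h import *
import sys
n=sys.argv[1]
s,M=st();yaw=np.degrees(np.arctan2(M[1,2],M[0,2]));print(yaw)
tip=s['tool_pos']+Rz(yaw)@np.array([0,-.0103,0])-[0,0,.0666]
C=np.array([.5651,.111,0]); S=Rz(-8); print("tip in stand mm",(S.T@(tip-C))*1000)
pts=C+np.array([[0,0,72],[-9.25,9,72],[9.25,9,72],[9.25,27,72],[-9.25,27,72]])/1000@S.T
look('side',(285,185,60,60,12),f'pics/{n}.png',(tip,yaw),pts)
E
python3 lk.py side6
```

```text
t 9.05 p [56.9  13.81 14.94] x [-0.003 -0.    -1.   ] z [ 0.99  -0.14  -0.003] F [-0.4 -0.4 -1.9] g 0.155 j [ 0.11  0.03  1.78 -0.    1.34  0.25]
-8.033850082087787
tip in stand mm [ 0.11004937 17.10303808 82.76653915]
```

View pics/side6_d.png

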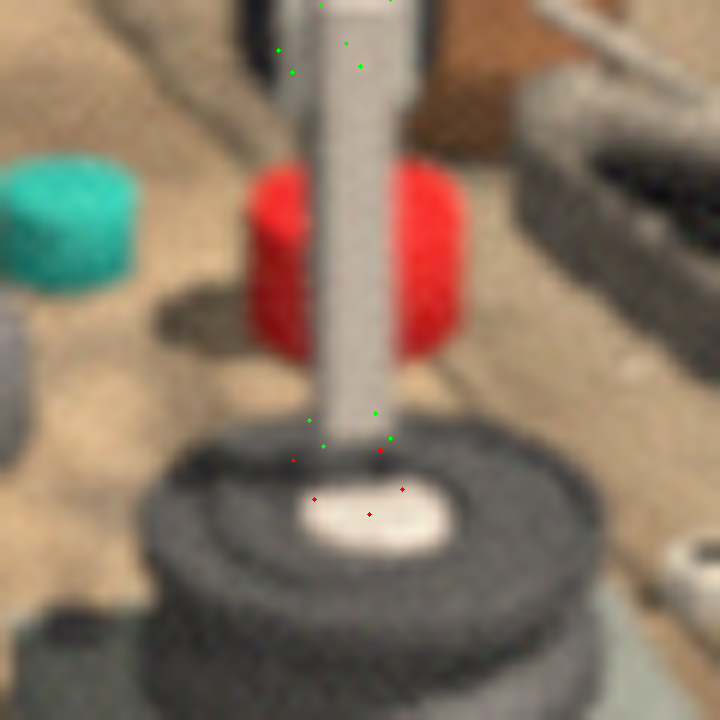

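Call:
servo_tool --twist '[[0,0,0],[0,0,0],[0,0,0],[0,0,0],[0,0,0]]' --xyz '[[0.05,0,-0.7],[0,0,-0.4],[0,0,-0.3],[0,0,-0.3],[0,0,0]]' --fingers '[0,0,0,0,0]'

```text
time: 9.72
tool_pos: [0.5704, 0.1385, 0.134]
tool_rot: [0.705, 0.049, 0.706, -0.049]
contact_force: [-0.2, -0.0, -2.7]
gripper_width: 0.152
```

```bash
python3 lk.py side7
```

```text
t 9.72 p [57.04 13.85 13.4 ] x [-0.  0. -1.] z [ 0.99 -0.14 -0.  ] F [-0.2 -0.  -2.7] g 0.152 j [0.11 0.04 1.79 0.   1.31 0.25]
-8.019025342339578
tip in stand mm [ 1.44421812 17.64987992 67.40735562]
```

View pics/side7_d.png

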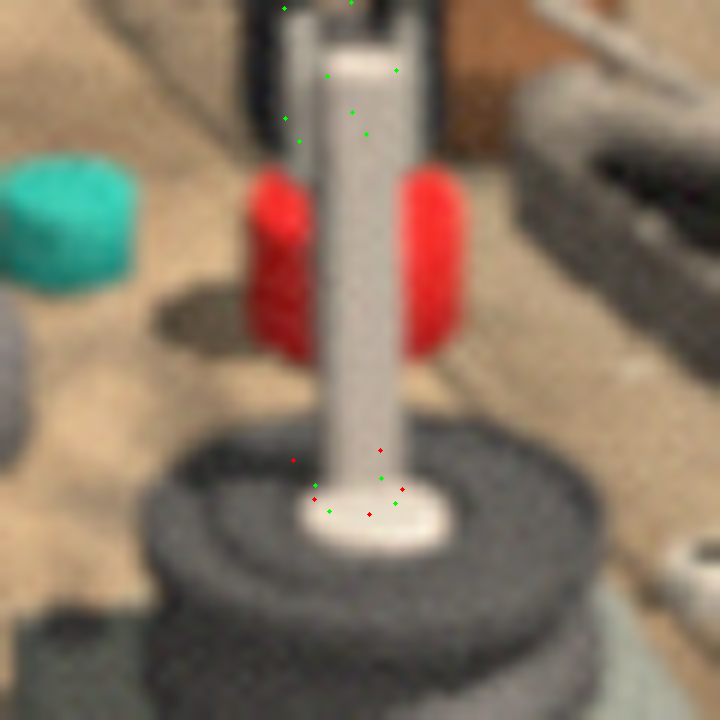

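Call:
servo_tool --twist '[[0,0,0],[0,0,0],[0,0,0],[0,0,0],[0,0,0]]' --xyz '[[-0.12,0,0],[0,0,-0.4],[0,0,-0.4],[0,0,-0.4],[0,0,0]]' --fingers '[0,0,0,0,0]'

```text
time: 10.4
tool_pos: [0.569, 0.1385, 0.1216]
tool_rot: [0.705, 0.05, 0.706, -0.049]
contact_force: [-0.2, 0.9, -3.1]
gripper_width: 0.153
```

```bash
python3 lk.py side8
```

```text
t 10.4 p [56.9  13.85 12.16] x [-0.001  0.    -1.   ] z [ 0.99  -0.14  -0.001] F [-0.2  0.9 -3.1] g 0.153 j [0.11 0.05 1.8  0.   1.29 0.25]
-8.021864973637578
tip in stand mm [4.98452494e-02 1.74911550e+01 5.49908917e+01]
```

View pics/side8_d.png

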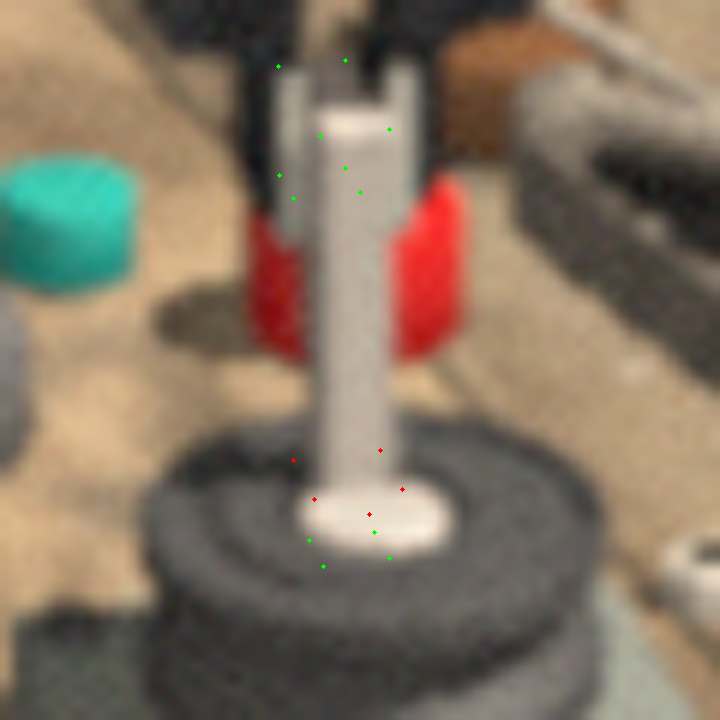

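Call:
servo_tool --twist '[[0,0,0],[0,0,0],[0,0,0],[0,0,0]]' --xyz '[[0.06,0,-0.3],[0,0,-0.3],[0,0,-0.3],[0,0,0]]' --fingers '[0,0,0,0]'

```text
time: 10.95
tool_pos: [0.5698, 0.1384, 0.1128]
tool_rot: [0.705, 0.049, 0.706, -0.049]
contact_force: [-0.4, 0.9, -3.2]
gripper_width: 0.151
```

```bash
python3 lk.py side9
```

```text
t 10.95 p [56.98 13.84 11.28] x [-0.001  0.    -1.   ] z [ 0.99  -0.14  -0.001] F [-0.4  0.9 -3.2] g 0.151 j [0.11 0.06 1.81 0.   1.27 0.25]
-8.021057804571123
tip in stand mm [ 0.82031578 17.48741385 46.24502308]
```

Call:
servo_tool --twist '[[0,0,0],[0,0,0],[0,0,0],[0,0,0]]' --xyz '[[0,0,-0.2],[0,0,-0.2],[0,0,-0.2],[0,0,0]]' --fingers '[0,0,0,0]'

```text
time: 11.5
tool_pos: [0.5699, 0.1384, 0.107]
tool_rot: [0.705, 0.049, 0.705, -0.049]
contact_force: [1.4, 1.5, -3.3]
gripper_width: 0.15
```

```bash
python3 lk.py side10
```

```text
t 11.5 p [56.99 13.84 10.7 ] x [-0.  0. -1.] z [ 0.99 -0.14 -0.  ] F [ 1.4  1.5 -3.3] g 0.15 j [0.11 0.07 1.81 0.   1.26 0.25]
-8.022849932641925
tip in stand mm [ 0.93472327 17.46486925 40.39376946]
```

View pics/side10_d.png

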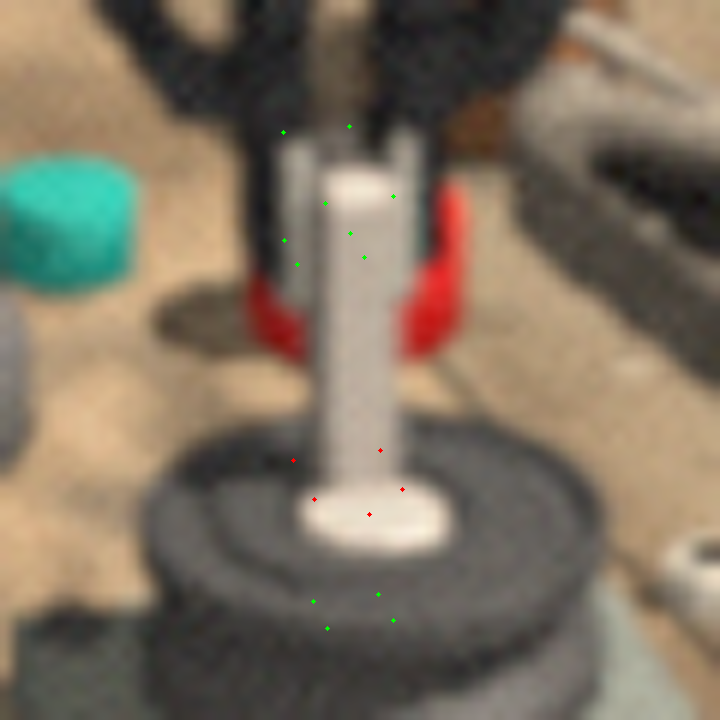

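Call:
servo_tool --twist '[[0,0,0],[0,0,0],[0,0,0],[0,0,0],[0,0,0],[0,0,0]]' --xyz '[[0,0,0],[0,0,0],[0,0,0],[0,0,0],[0,0,0],[0,0,0]]' --fingers '[0.3,0.6,1,1,1,1]'

```text
time: 12.3
tool_pos: [0.57, 0.1384, 0.1073]
tool_rot: [0.705, 0.049, 0.705, -0.049]
contact_force: [-0.1, 0.3, -0.4]
gripper_width: 0.998
```

```bash
python3 lk.py side11
```

```text
t 12.3 p [57.   13.84 10.73] x [-0. -0. -1.] z [ 0.99  -0.139 -0.   ] F [-0.1  0.3 -0.4] g 0.998 j [ 0.11  0.07  1.81 -0.    1.26  0.25]
-8.018649501197007
tip in stand mm [ 0.99481424 17.47069655 40.67913778]
```

View pics/side11_d.png

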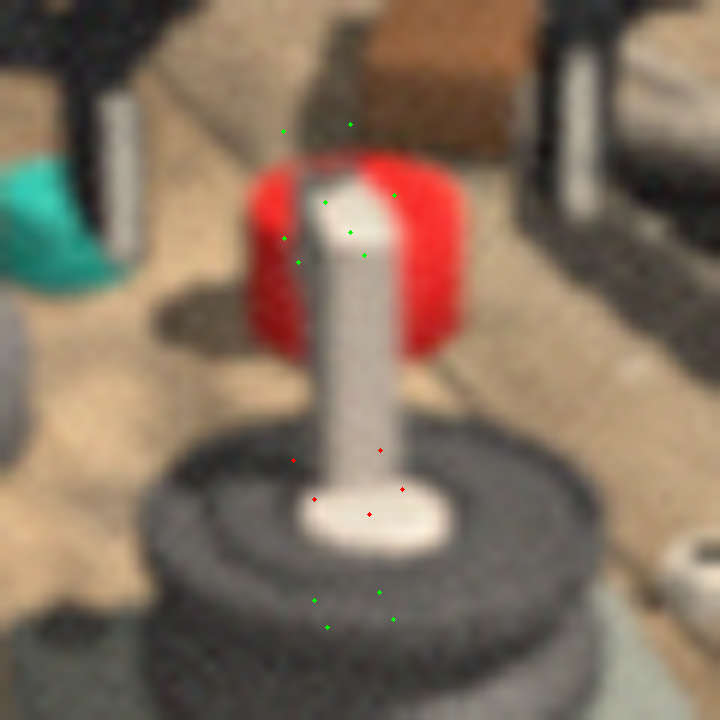

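Call:
servo_tool --twist '[[0,0,0],[0,0,0],[0,0,0],[0,0,0],[0,0,-0.12],[0,0,-0.12],[0,0,-0.12],[0,0,-0.12]]' --xyz '[[0,0,2],[0,0,3.5],[0,0,3.5],[0,0,3],[-0.6,2.8,0],[-0.6,2.8,0],[-0.6,2.8,0],[-0.6,2.8,0]]' --fingers '[1,1,1,1,1,1,1,1]'

```text
time: 13.35
tool_pos: [0.5461, 0.2514, 0.2293]
tool_rot: [0.674, 0.217, 0.672, -0.217]
contact_force: [0.3, 0.2, 1.0]
gripper_width: 1.003
```

Call:
servo_tool --twist '[[0,0,-0.12],[0,0,-0.12],[0,0,0],[0,0,0]]' --xyz '[[-0.6,2.8,-1],[-0.8,2.9,-3],[0,0,-3],[0,0,0]]' --fingers '[1,1,1,1]'

```text
time: 13.85
tool_pos: [0.5304, 0.3071, 0.1556]
tool_rot: [0.642, 0.293, 0.644, -0.296]
contact_force: [-0.6, 0.1, -0.2]
gripper_width: 1.001
```

```bash
python3 -c "
from h import *
s,M=st();print(np.degrees(np.arctan2(M[1,2],M[0,2])))
p=s['tool_pos']
C=np.array([.531,.3079,.036]);a=np.linspace(0,6.28,20)
pts=C+.027*np.c_[np.cos(a),np.sin(a),0*a]
look('side',(240,130,110,110,6),'pics/side12.png',None,np.r_[pts,[p]])
look('top',(160,190,100,90,7),'pics/top12.png',None,np.r_[pts,[p]])
"
```

```text
t 13.85 p [53.04 30.71 15.56] x [-0.004 -0.002 -1.   ] z [ 0.653 -0.757 -0.001] F [-0.6  0.1 -0.2] g 1.001 j [ 0.4   0.08  1.71 -0.    1.35  1.26]
-49.233520072445074
```

View pics/side12_d.png

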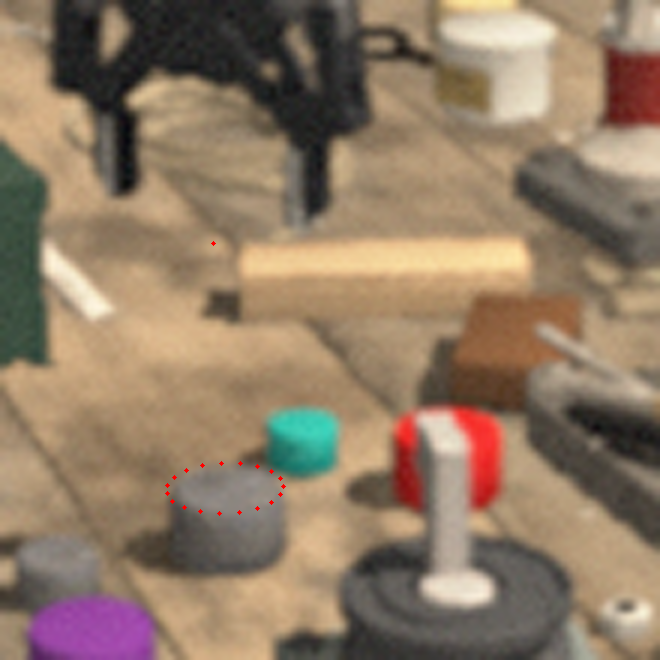

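View pics/top12_d.png

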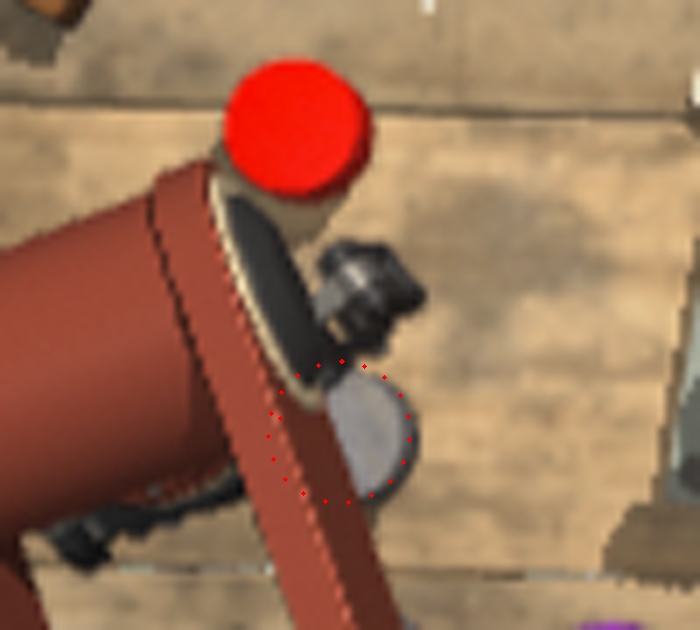

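Call:
servo_tool --twist '[[0,0,0],[0,0,0],[0,0,0],[0,0,0],[0,0,0],[0,0,0],[0,0,0],[0,0,0]]' --xyz '[[0.1,0,-3],[0,0,-3.5],[0,0,-3],[0,0,-2],[0,0,-1.5],[0,0,-1],[0,0,-0.7],[0,0,0]]' --fingers '[1,1,1,1,1,1,1,1]'

```text
time: 14.95
tool_pos: [0.5329, 0.3074, 0.0101]
tool_rot: [0.643, 0.295, 0.643, -0.295]
contact_force: [-0.4, 0.4, -0.0]
gripper_width: 0.999
```

```bash
python3 -c "
from h import *
s,M=st()
look('side',(240,130,110,110,6),'pics/side13.png')
"
```

```text
t 14.95 p [53.29 30.74  1.01] x [-0. -0. -1.] z [ 0.652 -0.758 -0.   ] F [-0.4  0.4 -0. ] g 0.999 j [0.4  0.26 1.78 0.   1.1  1.26]
```

View pics/side13.png

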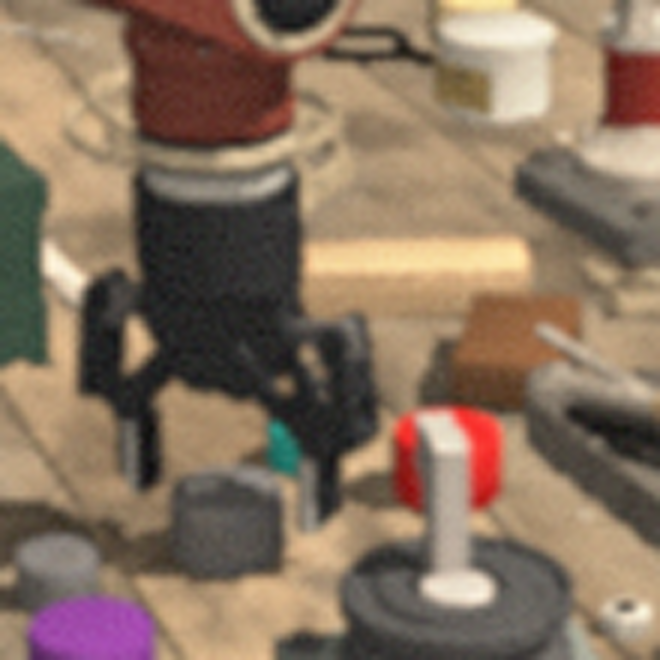

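Call:
servo_tool --twist '[[0,0,0],[0,0,0],[0,0,0],[0,0,0],[0,0,0],[0,0,0],[0,0,0]]' --xyz '[[0,0,-0.6],[0,0,0],[0,0,0],[0,0,0],[0,0,0],[0,0,0],[0,0,0]]' --fingers '[1,1,0,0,0,0,0]'

```text
time: 15.88
tool_pos: [0.5332, 0.3078, 0.005]
tool_rot: [0.643, 0.295, 0.643, -0.294]
contact_force: [-2.6, 2.7, 5.9]
gripper_width: 0.616
```

```bash
python3 -c "
from h import *
s,M=st()
look('side',(240,130,110,110,6),'pics/side14.png')
"
```

```text
t 15.88 p [53.32 30.78  0.5 ] x [ 0.     0.001 -1.   ] z [ 0.652 -0.758 -0.   ] F [-2.6  2.7  5.9] g 0.616 j [0.4  0.27 1.78 0.   1.09 1.26]
```

View pics/side14.png

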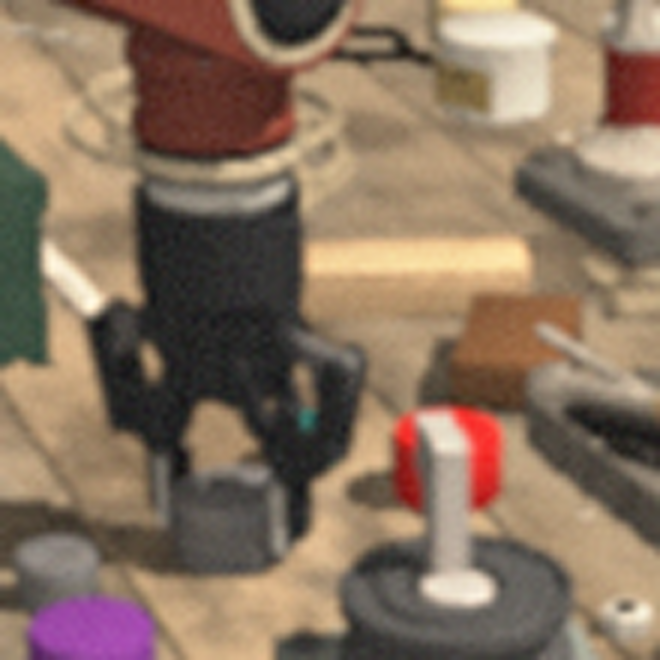

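Call:
servo_tool --twist '[[0,0,0],[0,0,0],[0,0,0],[0,0,0],[0,0,0],[0,0,0],[0,0,0],[0,0,0]]' --xyz '[[0,0,1],[0,0,2.5],[0,0,3.5],[0,0,3.5],[0,0,3.5],[0,0,3],[0,0,2],[0,0,0]]' --fingers '[0,0,0,0,0,0,0,0]'

```text
time: 16.92
tool_pos: [0.5335, 0.3074, 0.1951]
tool_rot: [0.643, 0.295, 0.642, -0.294]
contact_force: [0.0, 0.2, -6.5]
gripper_width: 0.615
```

Call:
servo_tool --twist '[[0,0,0],[0,0,0],[0,0,0],[0,0,0],[0,0,0],[0,0,0],[0,0,0],[0,0,0]]' --xyz '[[0.3,-1.4,0],[0.6,-2.7,0],[0.6,-2.7,0],[0.6,-2.7,0],[0.6,-2.7,0],[0.5,-2.7,0],[0.4,-2.2,0],[0,0,0]]' --fingers '[0,0,0,0,0,0,0,0]'

```text
time: 17.92
tool_pos: [0.5681, 0.134, 0.1919]
tool_rot: [0.641, 0.295, 0.643, -0.297]
contact_force: [-0.8, -0.1, -6.8]
gripper_width: 0.611
```

```bash
python3 -c "
from h import *
s,M=st(); p=s['tool_pos']
C=p-[0,0,.005];a=np.linspace(0,6.28,20)
look('side',(265,130,100,120,6),'pics/side15.png',None,C+.027*np.c_[np.cos(a),np.sin(a),0*a])
"
```

```text
t 17.93 p [56.81 13.4  19.19] x [-0.004 -0.001 -1.   ] z [ 0.65  -0.76  -0.002] F [-0.8 -0.1 -6.8] g 0.611 j [ 0.1  -0.01  1.75 -0.    1.41  0.97]
```

View pics/side15_d.png

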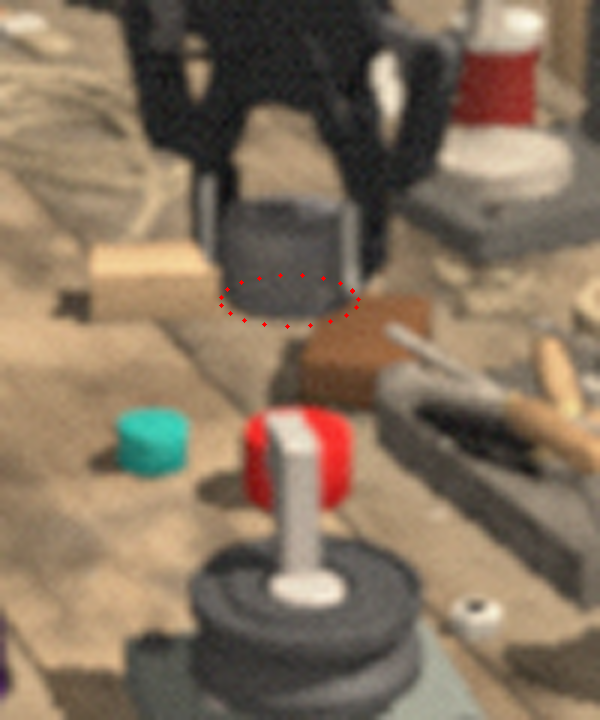

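Call:
servo_tool --twist '[[0,0,0],[0,0,0],[0,0,0],[0,0,0],[0,0,0],[0,0,0]]' --xyz '[[0.1,0,-1.5],[0,0,-1.5],[0,0,-1],[0,0,-0.5],[0,0,-0.4],[0,0,0]]' --fingers '[0,0,0,0,0,0]'

```text
time: 18.73
tool_pos: [0.57, 0.1364, 0.1453]
tool_rot: [0.643, 0.295, 0.643, -0.295]
contact_force: [-0.6, -0.3, -6.5]
gripper_width: 0.613
```

```bash
python3 -c "
from h import *
s,M=st(); p=s['tool_pos']
look('side',(275,170,80,80,9),'pics/side16.png')
"
```

```text
t 18.73 p [57.   13.64 14.53] x [ 0. -0. -1.] z [ 0.653 -0.758  0.   ] F [-0.6 -0.3 -6.5] g 0.613 j [ 0.11  0.03  1.78 -0.    1.33  0.97]
```

View pics/side16.png

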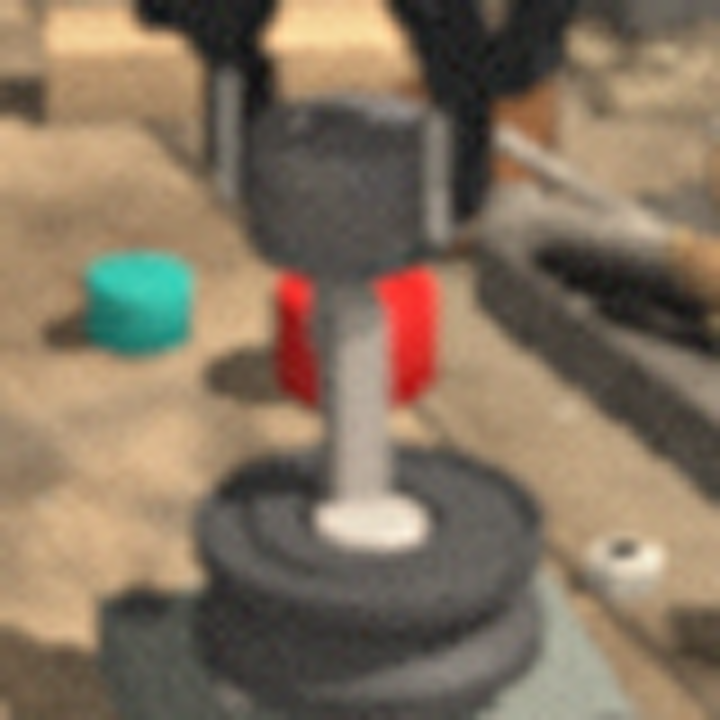

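Call:
servo_tool --twist '[[0,0,0],[0,0,0],[0,0,0],[0,0,0],[0,0,0]]' --xyz '[[0.1,0,-0.3],[0,0,-0.3],[0,0,-0.3],[0,0,-0.3],[0,0,0]]' --fingers '[0,0,0,0,0]'

```text
time: 19.4
tool_pos: [0.5711, 0.1364, 0.1334]
tool_rot: [0.643, 0.295, 0.643, -0.295]
contact_force: [0.4, 0.2, -6.2]
gripper_width: 0.614
```

Call:
servo_tool --twist '[[0,0,0],[0,0,0],[0,0,0],[0,0,0]]' --xyz '[[0,0,-0.2],[0,0,-0.2],[0,0,-0.2],[0,0,0]]' --fingers '[0,0,0,0]'

```text
time: 19.9
tool_pos: [0.5726, 0.1363, 0.1295]
tool_rot: [0.644, 0.295, 0.641, -0.294]
contact_force: [0.1, -1.2, 4.9]
gripper_width: 0.619
```

```bash
python3 -c "
from h import *
s,M=st(); print(s['ft_torque'])
look('side',(275,170,80,80,9),'pics/side17.png')
"
```

```text
t 19.9 p [57.26 13.63 12.95] x [ 0.004 -0.    -1.   ] z [ 0.652 -0.758  0.003] F [ 0.1 -1.2  4.9] g 0.619 j [ 0.11  0.05  1.79 -0.    1.3   0.97]
[-0.14484455  0.12764443 -0.01906941]
```

View pics/side17.png

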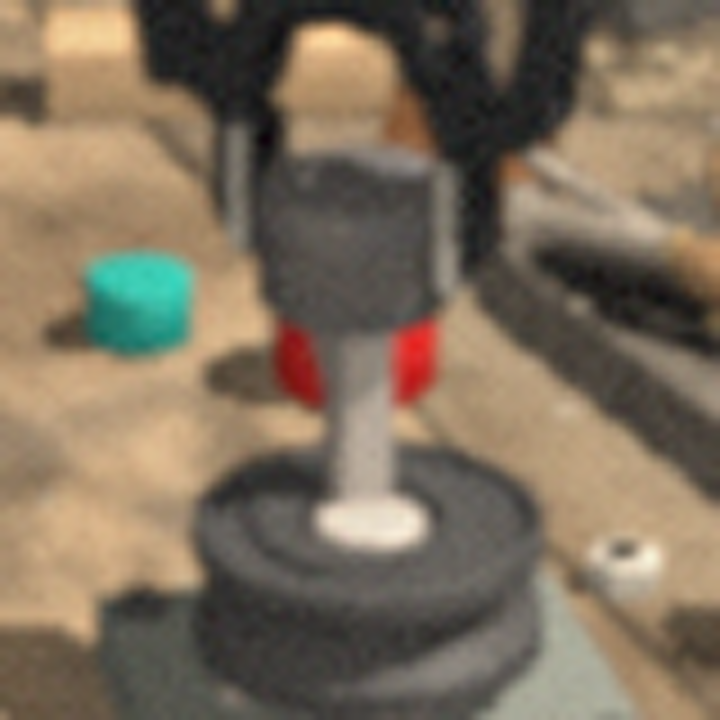

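The slug sits squarely on the key's head (bottom edge near pixel (350,325) of the crop) and the key is upright. I keep pressing in small steps.

Call:
servo_tool --twist '[[0,0,0],[0,0,0],[0,0,0],[0,0,0],[0,0,0]]' --xyz '[[0,0,-0.15],[0,0,-0.15],[0,0,-0.15],[0,0,-0.15],[0,0,0]]' --fingers '[0,0,0,0,0]'

```text
time: 20.58
tool_pos: [0.5719, 0.1363, 0.1224]
tool_rot: [0.643, 0.295, 0.642, -0.294]
contact_force: [1.0, -1.8, 4.6]
gripper_width: 0.614
```

Call:
servo_tool --twist '[[0,0,0],[0,0,0],[0,0,0],[0,0,0],[0,0,0]]' --xyz '[[0,0,-0.15],[0,0,-0.15],[0,0,-0.15],[0,0,-0.15],[0,0,0]]' --fingers '[0,0,0,0,0]'

```text
time: 21.2
tool_pos: [0.5717, 0.1363, 0.116]
tool_rot: [0.643, 0.295, 0.642, -0.294]
contact_force: [0.6, -1.1, 4.8]
gripper_width: 0.615
```

```bash
python3 -c "
from h import *
s,M=st(); print(s['ft_torque'])
look('side',(275,170,80,80,9),'pics/side18.png')
"
```

```text
t 21.2 p [57.17 13.63 11.6 ] x [ 0.002 -0.    -1.   ] z [ 0.652 -0.758  0.001] F [ 0.6 -1.1  4.8] g 0.615 j [ 0.11  0.06  1.8  -0.    1.28  0.97]
[-0.23150796 -0.16005284  0.04718002]
```

View pics/side18.png

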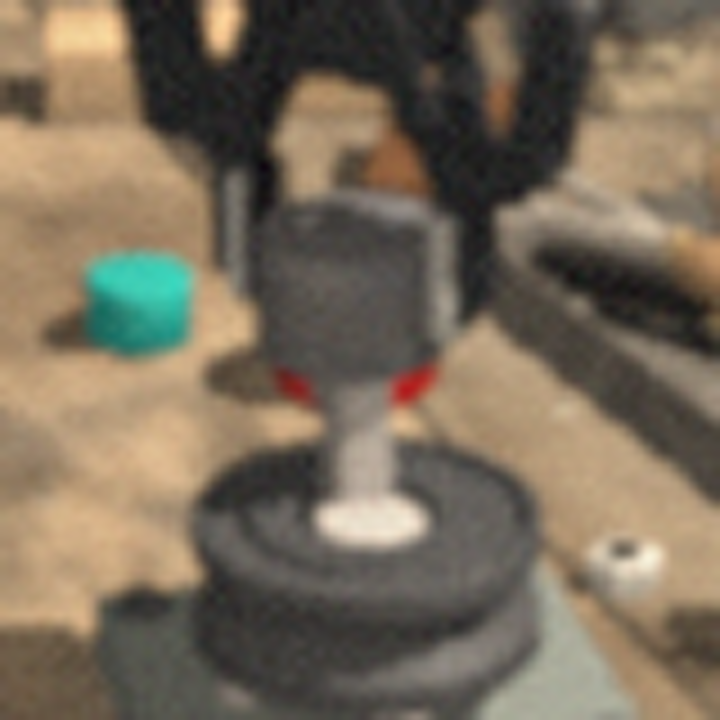

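Call:
servo_tool --twist '[[0,0,0],[0,0,0],[0,0,0],[0,0,0]]' --xyz '[[0,0,-0.12],[0,0,-0.12],[0,0,-0.12],[0,0,0]]' --fingers '[0,0,0,0]'

```text
time: 21.75
tool_pos: [0.5716, 0.1363, 0.1125]
tool_rot: [0.643, 0.295, 0.642, -0.295]
contact_force: [-0.3, -1.2, 7.1]
gripper_width: 0.614
```

Call:
servo_tool --twist '[[0,0,0],[0,0,0],[0,0,0],[0,0,0]]' --xyz '[[0,0,-0.1],[0,0,-0.1],[0,0,-0.1],[0,0,0]]' --fingers '[0,0,0,0]'

```text
time: 22.25
tool_pos: [0.5722, 0.1364, 0.1121]
tool_rot: [0.644, 0.295, 0.642, -0.294]
contact_force: [-3.3, -2.6, 16.1]
gripper_width: 0.615
```

Call:
servo_tool --twist '[[0,0,0],[0,0,0],[0,0,0],[0,0,0],[0,0,0]]' --xyz '[[0,0,-0.15],[0,0,-0.15],[0,0,-0.15],[0,0,0],[0,0,0]]' --fingers '[0,0,0,0,0]'

```text
time: 22.88
tool_pos: [0.5736, 0.1363, 0.1114]
tool_rot: [0.644, 0.295, 0.641, -0.294]
contact_force: [-9.8, -4.6, 29.9]
gripper_width: 0.619
```

```bash
python3 -c "
from h import *
s,M=st(); print(s['ft_torque'])
look('side',(275,170,80,80,9),'pics/side19.png')
"
```

```text
t 22.88 p [57.36 13.63 11.14] x [ 0.005 -0.    -1.   ] z [ 0.653 -0.758  0.004] F [-9.8 -4.6 29.9] g 0.619 j [ 0.11  0.07  1.8  -0.    1.26  0.97]
[-0.60440738  1.85749559 -0.00712585]
```

View pics/side19.png

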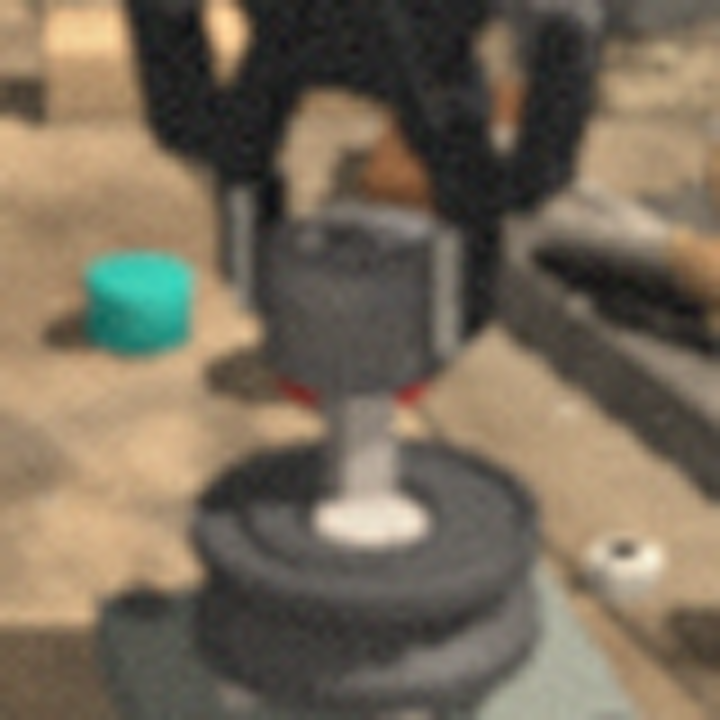

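Call:
servo_tool --twist '[[0,0,0],[0,0,0],[0,0,0],[0,0,0],[0,0,0],[0,0,0]]' --xyz '[[0,0,0.5],[0,0,0.5],[0,0,2],[0,0,3],[0,0,2],[0,0,0]]' --fingers '[0,0,0,0,0,0]'

```text
time: 23.68
tool_pos: [0.572, 0.1366, 0.1863]
tool_rot: [0.644, 0.295, 0.642, -0.294]
contact_force: [0.2, 0.6, -7.6]
gripper_width: 0.615
```

```bash
python3 -c "
from h import *
s,M=st()
tip=np.array([.5651,.111,0])+Rz(-8)@np.array([.0005,.015,.0115])
look('side',(275,170,80,80,9),'pics/side20.png',(tip,-8))
"
```

```text
t 23.68 p [57.2  13.66 18.63] x [ 0.004  0.001 -1.   ] z [ 0.653 -0.758  0.002] F [ 0.2  0.6 -7.6] g 0.615 j [ 0.11 -0.01  1.75  0.    1.4   0.97]
```

View pics/side20_d.png

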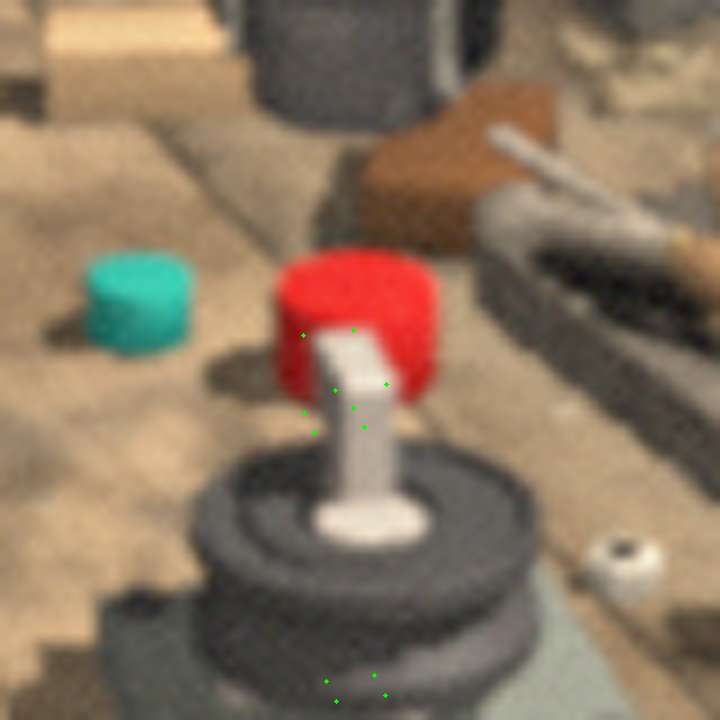

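Call:
servo_tool --twist '[[0,0,0],[0,0,0],[0,0,0],[0,0,0],[0,0,0],[0,0,0],[0,0,0],[0,0,0]]' --xyz '[[-0.3,1.4,0],[-0.6,2.7,0],[-0.6,2.7,0],[-0.6,2.7,0],[-0.6,2.7,0],[-0.6,2.7,0],[-0.6,2.2,0],[0,0,0]]' --fingers '[0,0,0,0,0,0,0,0]'

```text
time: 24.72
tool_pos: [0.5306, 0.3091, 0.183]
tool_rot: [0.643, 0.293, 0.644, -0.294]
contact_force: [0.1, -0.1, -6.2]
gripper_width: 0.616
```

Call:
servo_tool --twist '[[0,0,0],[0,0,0],[0,0,0],[0,0,0],[0,0,0],[0,0,0],[0,0,0],[0,0,0]]' --xyz '[[0,0,-2],[0,0,-3.5],[0,0,-3.5],[0,0,-3.5],[0,0,-2.5],[0,0,-1.5],[0,0,-0.5],[0,0,0]]' --fingers '[0,0,0,0,0,0,0,0]'

```text
time: 25.72
tool_pos: [0.5324, 0.3074, 0.0145]
tool_rot: [0.643, 0.295, 0.643, -0.295]
contact_force: [-0.7, -0.3, -5.6]
gripper_width: 0.609
```

```bash
python3 -c "
from h import *
s,M=st()
look('side',(240,130,110,110,6),'pics/side21.png')
"
```

```text
t 25.73 p [53.24 30.74  1.45] x [ 0.001  0.    -1.   ] z [ 0.652 -0.758  0.   ] F [-0.7 -0.3 -5.6] g 0.609 j [ 0.4   0.25  1.78 -0.    1.11  1.26]
```

View pics/side21.png

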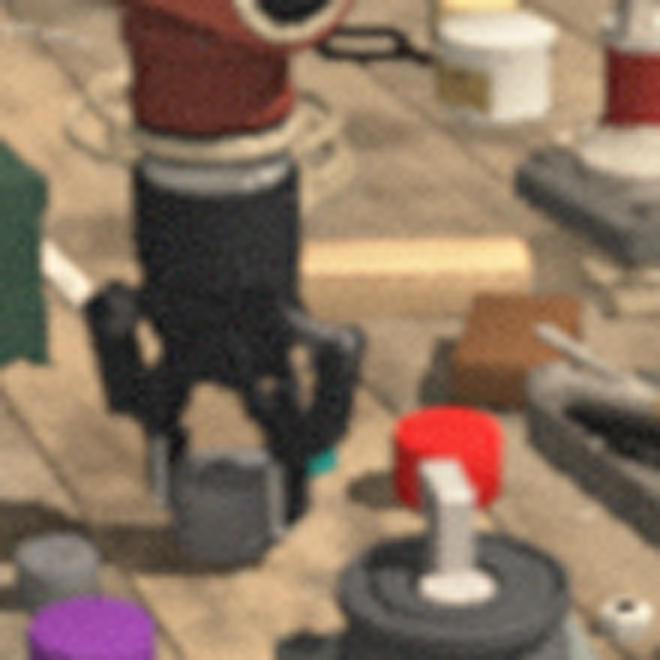

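Call:
servo_tool --twist '[[0,0,0],[0,0,0],[0,0,0],[0,0,0],[0,0,0]]' --xyz '[[0,0,-0.3],[0,0,-0.3],[0,0,-0.2],[0,0,-0.1],[0,0,0]]' --fingers '[0,0,0,0,0]'

```text
time: 26.4
tool_pos: [0.532, 0.3074, 0.0052]
tool_rot: [0.643, 0.295, 0.643, -0.295]
contact_force: [-0.5, 0.2, -7.6]
gripper_width: 0.611
```

Call:
servo_tool --twist '[[0,0,0],[0,0,0],[0,0,0]]' --xyz '[[0,0,-0.1],[0,0,-0.05],[0,0,0]]' --fingers '[0,0,0]'

```text
time: 26.78
tool_pos: [0.5321, 0.3074, 0.005]
tool_rot: [0.643, 0.295, 0.643, -0.295]
contact_force: [-3.8, -2.6, 4.0]
gripper_width: 0.617
```

Contact with the bench; I release.

Call:
servo_tool --twist '[[0,0,0],[0,0,0],[0,0,0],[0,0,0],[0,0,0]]' --xyz '[[0,0,0],[0,0,0],[0,0,0],[0,0,0],[0,0,0]]' --fingers '[0.8,1,1,1,1]'

```text
time: 27.4
tool_pos: [0.532, 0.3074, 0.0037]
tool_rot: [0.643, 0.295, 0.643, -0.295]
contact_force: [-0.1, 0.4, -0.5]
gripper_width: 0.999
```

Call:
servo_tool --twist '[[0,0,0],[0,0,0],[0,0,0],[0,0,0],[0,0,0],[0,0,0],[0,0,0],[0,0,0]]' --xyz '[[0,0,1],[0,0,2],[0,0,3],[0,0,4],[0,0,4],[0,0,4],[0,0,2],[0,0,0]]' --fingers '[1,1,1,1,1,1,1,1]'

```text
time: 28.4
tool_pos: [0.533, 0.3078, 0.2063]
tool_rot: [0.644, 0.296, 0.642, -0.294]
contact_force: [-0.3, 0.1, -0.2]
gripper_width: 0.999
```

```bash
python3 -c "
from h import *
s,M=st()
look('side',(240,170,110,110,6),'pics/side22.png')
im=vision.grab_frame('top'); cv2.imwrite('pics/top22.png',im[:,:,::-1])
im=vision.grab_frame('side'); cv2.imwrite('pics/side22f.png',im[:,:,::-1])
"
```

```text
t 28.4 p [53.3  30.78 20.63] x [ 0.004  0.002 -1.   ] z [ 0.652 -0.758  0.001] F [-0.3  0.1 -0.2] g 0.999 j [0.4  0.04 1.66 0.   1.43 1.26]
```

View pics/side22.png

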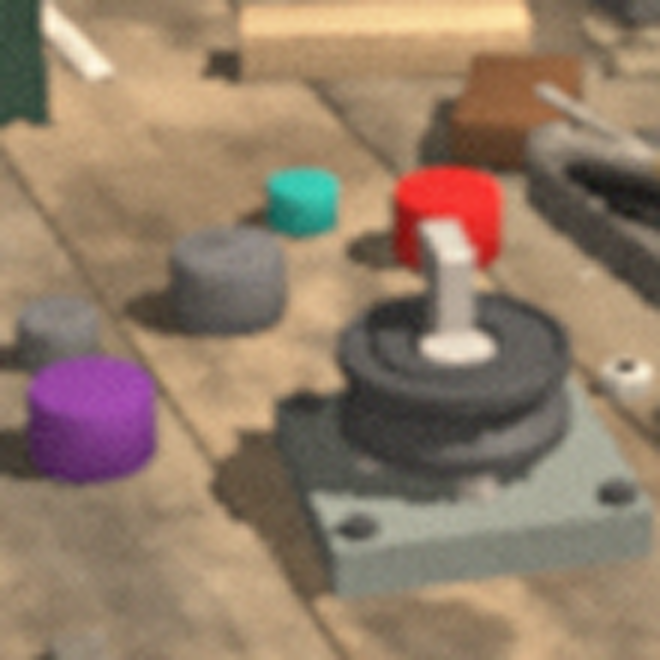

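View pics/top22.png

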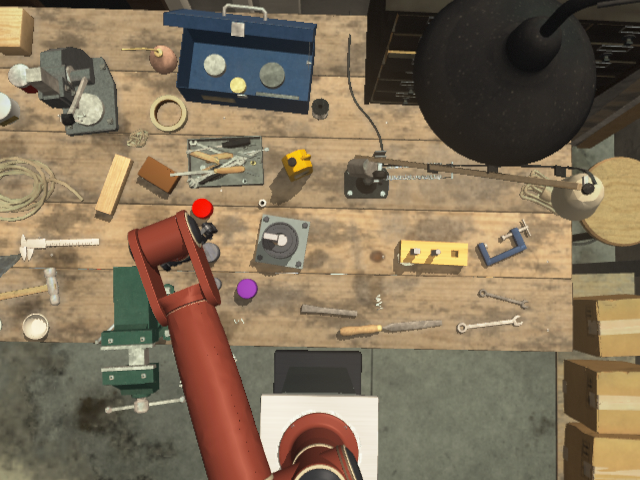

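```bash
python3 -c "
from h import *
o=[]
for n in ('top0','top22'):
    a=cv2.imread(f'pics/{n}.png')[205:275,240:320]; o.append(cv2.resize(a,None,fx=5,fy=5,interpolation=cv2.INTER_CUBIC))
cv2.imwrite('pics/cmp.png',np.hstack(o))"
```

```text
(no output)
```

View pics/cmp.png

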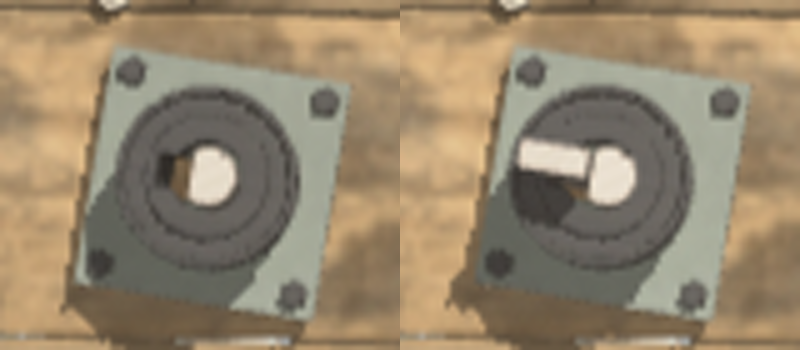

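```bash
python3 -c "
from h import *
st(); print(job.job_done())"
```

```text
t 28.55 p [53.09 30.69 20.14] x [-0.003 -0.001 -1.   ] z [ 0.652 -0.758 -0.001] F [ 0.2  0.1 -1.3] g 1.002 j [0.4  0.05 1.67 0.   1.43 1.26]
the job is handed in; nothing more can be done
None
```

I handed the job in at 28.6 s: the gib key is driven home in the keyway and the slug is back on the bench. `job_done` gives no verdict, so the points below are my own measurements.

**Key placed:** I took the key from the rack, lowered it into the keyway nose outward, and let go with the tip about 32 mm down. It then dropped a few more millimetres and stood by itself.

**Key driven:** I pressed it with the slug. It moved under about 11 N, then stopped with the force rising to about 36 N. By then the slug's face was about 107 mm above the bench, against the expected 108 mm.

**Last checks that agreed:**
- The top camera shows the pulley moved over by about 3.7 mm. One pixel is about 2.6 mm there, so this only roughly confirms the 3.1 mm needed.
- The key looks upright with its nose outward.
- The slug stands upright close to its old spot. The gripper is open, with its fingertips about 20 cm above the bench.
- By eye, the other two rack pieces, the oil bottle, chisel and nut look unmoved.

**Checks that disagreed:**
- The two cameras differed by 2–3 mm on where the stand is. I aimed between them, and the key went in without noticeable force.
- In the last top picture the key head sits about 2.5 mm to one side of the keyway's centre line. That is about the slot's own play and inside the 4.5 mm limit.

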